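Weigh the leftover paint tin on the workshop balance

ROBOT

A 7-joint arm with a two-finger parallel gripper is mounted at the origin on the work surface. World frame = base frame: x ahead of the robot, y to its left, z up, the work surface at z = 0. Lengths are in m, angles in rad, forces in N, time in s.
With the tool pointing down it reaches from about 0.35 to 0.9 m from the base axis. Payload 8.1 kg.
Tool frame: the origin (TCP) lies between the finger pads; the fingertips stand 17 mm ahead of it and the grasp point (between the pads) lies 2 mm behind it; z points along the fingers, y is the direction in which the jaws open and shut (so a half turn about z gives the same grasp; the last joint's range is limited). The gripper opens to 92 mm and grips with 3 to 60 N. Pads are 19 mm wide; open, the fingers measure 130 mm over their backs; the gripper's body (75 mm by 190 mm) begins 47 mm behind the grasp point.
Start: joints at [-1.21, 0.434, 0.025, 1.573, -0.012, 1.134, -0.075], TCP at [0.28, 0.559, 0.244] pointing down, gripper open.
Joint ranges: [-2.62, 2.62], [-0.44, 2.09], [-1.27, 1.32], [0.08, 2.57], [-1.32, 4.46], [0.12, 2], [-2.74, 2.74]. Speed limits (rad/s): [2.22, 2.22, 3.01, 3.01, 3.14, 3.14, 3.14].

INTERFACE

Orientations are given as a rotation vector (axis times angle).
In Python, from cell import arm gives the robot as it stands. The module is installed in compiled form; this text tells all that it offers.
- The arm moves only by the shell command python3 -m crank 'ROWS' [FORCE]. ROWS is JSON, a list of rows, each a list of 5 numbers: the opening, from 0 (shut) to 1 (fully open), then the shift along the world's x, y, z normalised to -1 to 1, where 1 is 40 cm, then the turn about the world's z normalised to -1 to 1, where 1 is 60 degrees. In form: [[fingers, tx, ty, tz, twist], ...]. A call has exactly 8 rows; each row shifts and turns the commanded pose from where the row before left it; what a row does not reach is not made up. A row lasts 1/12 s, in which the tool goes at most 41.7 mm and 7.16 degrees, less where a joint would pass 70% of its speed; a pose out of reach is approached as far as the arm can. A call with a number of a shift or a turn outside -1 to 1 is refused whole. A call with a gripper value outside its range is refused whole. The fingers move at their own pace and stop on an object; FORCE is the grip in N (left out, the last holds). Time passes only in rows, so rows that do not move let the fingers close, or fill a call up. It gives the time, the measured TCP pose, the force and the opening at its end, in the units of the state.
- arm.observe(): the state, without advancing time (a new reading comes with each control period).
- arm.get_image(name): name is "scene" or "side" or "wrist"; returns the picture (420x560x3 uint8, red, green, blue); there is no depth.
- arm.get_calibration(name): a dict with "intrinsics" (3x3 intrinsics, pixels), "extrinsics" (4x4, takes a point from camera to world coordinates). Camera axes: x right, y down, z forward; pixel columns grow to the right and rows downward; lengths in m; the calibration is good to about 2 mm. A picture is of the moment at which its call begins: read the wrist's pose just before it. get_calibration takes no time and is no camera call; for the wrist camera it gives the pose at the moment of the call.
- arm.sign_off(): hands the job in, once; it reports no verdict.
The state is a dict: "clock": time; "joints": joint angles; "dq": joint speeds; "joint_efforts": joint torques, N m; "position": TCP position; "ee_rot": TCP orientation; "force": force on the tool from outside, world axes, zero at the start; "ft_torque": the same for the moment, N m; "width": opening from 0.0 (shut) to 1.0 (fully open).
Only numpy, scipy, OpenCV 4.12 (cv2) and the standard library are available. Lean on these libraries where they do the work, as an engineer would, in place of code of your own. Each camera call takes 0.05 s, during which the arm holds its last target.

TASK

Weigh the paint tin that stands on the balance: pull the bottom steel plate out of the front of the magazine and lay it flat along the rails of the empty pan, let go, then lay on top of it whichever one of the two bar weights brings the beam level. Lay the weights down gently, and leave the tins, the other plates and everything else where they are.

Things in the scene. Friction and masses are not known exactly. Their poses are not given: they have to be found in the camera images.
- beam (a joint): Beam angle (rad): 0 is level (red pointer on the green mark of the white face), within 0.03 counts as level; + is tin side down, weights pan up; stops at +-0.22. Sprung: inside the stops it shows 0.067 rad per 100 g of difference between the pans, wherever on a pan things lie; settles in about 1 s. Each pan moves straight up and down, 170 mm per rad, staying horizontal.
- rest (a point): Middle of the top of the two black rails on the empty weights pan (the balance's -y end). z up, x along the rails away from the robot, y across them (the rails stand askew, 0.6 rad off square to the beam). Rails: 90 mm long, 28 mm high, 34 mm wide over both. The balance's white face (82 mm wide, top 203 mm over the table) stands half-way from here to the tin pan, 170 mm off.
- tinpan_top (a point): Middle of the top of the other pan (steel disc 124 mm diameter), where the tin to be weighed stands.
- red_tin_mid (a point): Centre of the shorter, red paint tin: 74 mm diameter, 75 mm tall, about 0.6 kg. One of the two tins stands on the tin pan, the other on a wooden block 78 mm high.
- blue_tin_mid (a point): Centre of the taller, blue paint tin: 74 mm diameter, 100 mm tall, about 0.7 kg.
- plate_mid (a point): Centre of the bottom steel plate of the magazine: 120 mm long (x axis), 52 mm wide (y axis), 8 mm thick, 0.4 kg, lying flat. Its -x end, towards the robot, sticks 45 mm out of the slot at the start; grip that end across its 52 mm width. It carries the two other plates on its rear part (takes up to about 12 N to pull).
- plate_b_mid (a point): Centre of the second plate, same size, stays in the magazine (drops 8 mm when the bottom one has gone).
- plate_c_mid (a point): Centre of the third plate, same size, stays in the magazine.
- slot (a point): Foot of the fixed magazine's slot, on the slide surface 40 mm over the table, in its front plane. +x inwards; plates come out to -x. Magazine 66 mm wide, 134 deep, 140 high above here; its gate (from 11 mm up) and a clear hood (28 mm out, 130 mm up) block an upright gripper: lean it back from the gate 25-45 deg. A tongue 22 mm wide, 50 long carries the plate; beside it is free to the table.
- short_bar_mid (a point): Centre of the short brass-coloured bar weight, 64 mm long (x axis), 20x20 mm across, 0.2 kg, lying on the table.
- long_bar_mid (a point): Centre of the long dark bar weight, 96 mm long (x axis), 20x20 mm across, 0.3 kg, lying on the table.
- jar: Clear jar with yellow cap, 64 mm wide, 85 mm tall: a bystander, leave alone. Origin on its underside.
- tape: Loose yellow tape roll lying flat, 100 mm across, 30 mm tall: a bystander, leave alone. Origin on its underside.
- sanding_block: Cork sanding block, 100x60x35 mm: a bystander, leave alone. Origin on its underside.
- mug: White mug, 80 mm across, 90 mm tall: a bystander, leave alone. Origin on its underside.
- brush: Paint brush lying flat: a bystander, leave alone. Origin on its underside.
- screwdriver: Screwdriver lying flat: a bystander, leave alone. Origin on its underside.
- short_bar: The same bar as point short_bar_mid (origin under its centre, 10 mm below that point).
- long_bar: The same bar as point long_bar_mid (origin under its centre, 10 mm below that point).
- plate: The same bottom plate as point plate_mid (origin under its centre, 4 mm below that point).
- weightpan: The weights pan: steel disc 124 mm across whose top lies 28 mm under the rails' top. Origin 58 mm under point rest. It gives way softly when pressed with a few newtons.
There are look-alikes about, which are no part of the job. Leave any black or brown look-alike of the plate alone.

How it is judged:
On the way, in this order (a step that is already met when the one before it is completed fails the run):
1. the bottom plate is drawn fully out of the magazine's front (x of plate_mid in the frame of slot below -0.06 m).
2. the plate lies flat on the rails of the weights pan, let go (horizontal distance between plate_mid and rest below 0.045 m and z of plate_mid in the frame of rest between -0.005 and 0.012 m and angle between plate_mid's own z axis and vertical below 0.15 rad and contact force between plate and weightpan above 2 N and contact force between plate and the fingers below 0.1 N), for 0.2 s.
At the end, for the whole second after the job is handed in: The plate lies flat on the weights pan's rails (centre within 45 mm of theirs), one of the two bars lies on it (centre within 60 mm of the pan's middle), and the beam is at rest within 0.03 rad of level (horizontal distance between plate_mid and rest below 0.045 m and z of plate_mid in the frame of rest between -0.005 and 0.012 m and angle between plate_mid's own z axis and vertical below 0.15 rad and value of joint beam between -0.03 and 0.03 rad and velocity of joint beam between -0.05 and 0.05 rad/s and ((horizontal distance between short_bar_mid and rest below 0.06 m and z of short_bar_mid in the frame of rest between 0 and 0.03 m) or (horizontal distance between long_bar_mid and rest below 0.06 m and z of long_bar_mid in the frame of rest between 0 and 0.03 m))); the robot touches nothing.
It fails at once if a tin, another plate or a bystander is displaced (tins 60 mm, the rest 40 mm; the tin riding on its pan and the plates dropping in the magazine do not count) (distance of any of red_tin_mid, blue_tin_mid from where it was at the start of the episode above 0.06 m or distance of any of plate_b_mid, plate_c_mid, jar, tape, sanding_block, mug, brush, screwdriver from where it was at the start of the episode above 0.04 m).
It fails at once if a tin is tipped over (angle between any of red_tin_mid, blue_tin_mid's own z axis and vertical above 0.35 rad).
It fails at once if a weight is slammed down or the weights pan is pressed with more than 70 N (contact force between weightpan and anything else above 70 N).
It fails at once if the plate or a bar is dropped (falls free of the fingers at over 0.6 m/s, some 20 mm of fall) ((linear speed of plate above 0.6 m/s and contact force between plate and the fingers below 0.05 N) or (linear speed of short_bar above 0.6 m/s and contact force between short_bar and the fingers below 0.05 N) or (linear speed of long_bar above 0.6 m/s and contact force between long_bar and the fingers below 0.05 N)).
It also fails if it takes over 64 s, if anything falls off the work surface, if the arm or the gripper's body presses on something with over 40 N, if the wrist force passes 120 N, or if a joint passes its speed limit or range.

## Working session

There is one attempt and no reset: what is moved stays moved. The work goes in short steps, Python scripts to look and compute and a shell command to move; the robot and the scene stay as the last step left them, time stands still between calls to the robot, and variables do not carry over. Pictures are saved under pics/ and viewed, and the job is handed in when it is done.

```bash
mkdir -p pics; cat > h.py <<'E'
import numpy as np, cv2, json
from cell import arm
def snap(n,f):
    c=arm.get_calibration(n); im=arm.get_image(n)
    cv2.imwrite('pics/'+f+'.png',im[:,:,::-1]); np.savez('pics/'+f+'.npz',K=c['intrinsics'],T=c['extrinsics'])
    return im
def ld(f):
    d=np.load('pics/'+f+'.npz'); return cv2.imread('pics/'+f+'.png'),d['K'],d['T']
def ray(f,u,v):
    _,K,T=ld(f); d=T[:3,:3]@np.linalg.inv(K)@np.array([u,v,1.]); return T[:3,3],d/np.linalg.norm(d)
def onz(f,u,v,z):
    o,d=ray(f,u,v); return o+d*(z-o[2])/d[2]
def tri(*obs):
    A=np.zeros((3,3));b=np.zeros(3)
    for f,u,v in obs:
        o,d=ray(f,u,v);P=np.eye(3)-np.outer(d,d);A+=P;b+=P@o
    x=np.linalg.solve(A,b); r=[np.linalg.norm((np.eye(3)-np.outer(d,d))@(x-o)) for o,d in [ray(*q) for q in obs]]
    return x,max(r)
def proj(f,p):
    _,K,T=ld(f); q=np.linalg.inv(T)@np.append(p,1); q=K@q[:3]; return q[:2]/q[2]
E
python3 - <<'E'
from h import *
for n in ['scene','side','wrist']: snap(n,n+'0')
s=arm.observe(); 
for k,v in s.items(): print(k,np.round(v,4))
from scipy.spatial.transform import Rotation as R
print(R.from_rotvec(s['ee_rot']).as_matrix().round(3))
for n in ['scene','side','wrist']:
    d=np.load(f'pics/{n}0.npz'); print(n,d['K'].round(1).tolist(),d['T'].round(3).tolist())
E
```

```text
clock 0.15
joints [-1.2096  0.4351  0.025   1.5739 -0.0116  1.134  -0.0751]
dq [ 0.0002 -0.0017  0.0006 -0.0031 -0.0001  0.0006 -0.0002]
joint_efforts [ 2.90000e-03 -6.68256e+01  9.86500e-01 -3.14703e+01 -6.05000e-02
  3.92000e-02  1.00000e-04]
position [0.2795 0.5586 0.2431]
ee_rot [-7.2220e-01 -3.0573e+00  1.8000e-03]
force [-0.3906 -0.449   0.7067]
ft_torque [-0.0045  0.0223  0.0106]
width 0.9967
[[-0.894  0.447 -0.   ]
 [ 0.447  0.894 -0.001]
 [-0.    -0.001 -1.   ]]
scene [[517.5, 0.0, 272.9], [0.0, 517.5, 213.2], [0.0, 0.0, 1.0]] [[0.553, 0.681, -0.48, 1.435], [0.833, -0.46, 0.308, -0.52], [-0.011, -0.57, -0.822, 1.633], [0.0, 0.0, 0.0, 1.0]]
side [[519.4, 0.0, 282.4], [0.0, 519.4, 209.0], [0.0, 0.0, 1.0]] [[0.886, -0.292, 0.36, -0.005], [-0.463, -0.536, 0.706, -0.977], [-0.014, -0.792, -0.61, 1.033], [0.0, 0.0, 0.0, 1.0]]
wrist [[340.1, 0.0, 278.0], [0.0, 340.1, 209.3], [0.0, 0.0, 1.0]] [[0.447, 0.865, 0.228, 0.217], [0.894, -0.432, -0.115, 0.589], [-0.001, 0.256, -0.967, 0.382], [0.0, 0.0, 0.0, 1.0]]
```

View pics/scene0.png

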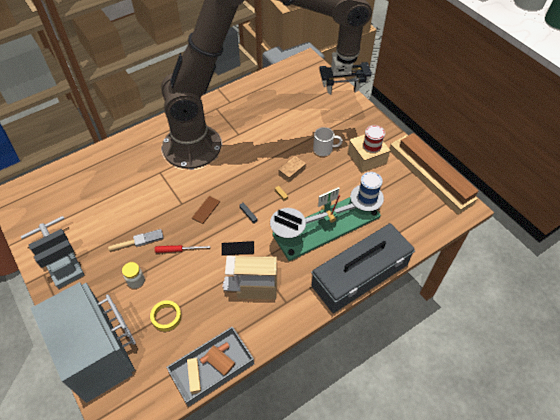

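View pics/side0.png

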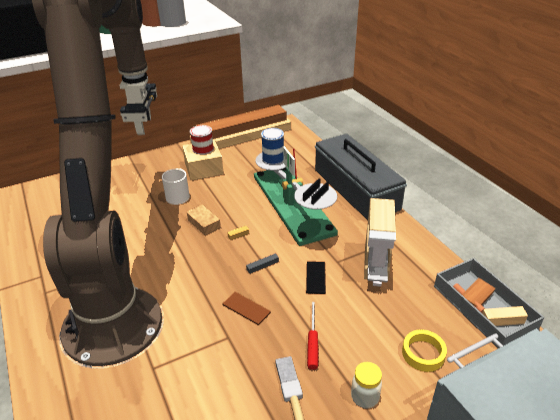

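View pics/wrist0.png

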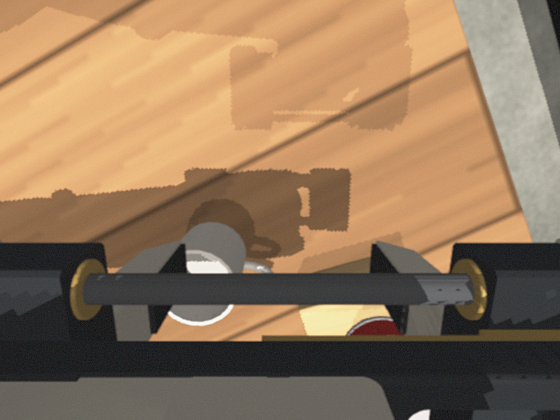

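```bash
python3 - <<'E'
from h import *
a,_,_=ld('scene0'); b,_,_=ld('side0')
A=cv2.resize(a[180:310,200:400],(800,520),interpolation=cv2.INTER_CUBIC)
B=cv2.resize(b[120:300,210:430],(733,600),interpolation=cv2.INTER_CUBIC)
cv2.imwrite('pics/cA.png',A);cv2.imwrite('pics/cB.png',B)
E
```

```text
(no output)
```

View pics/cA.png

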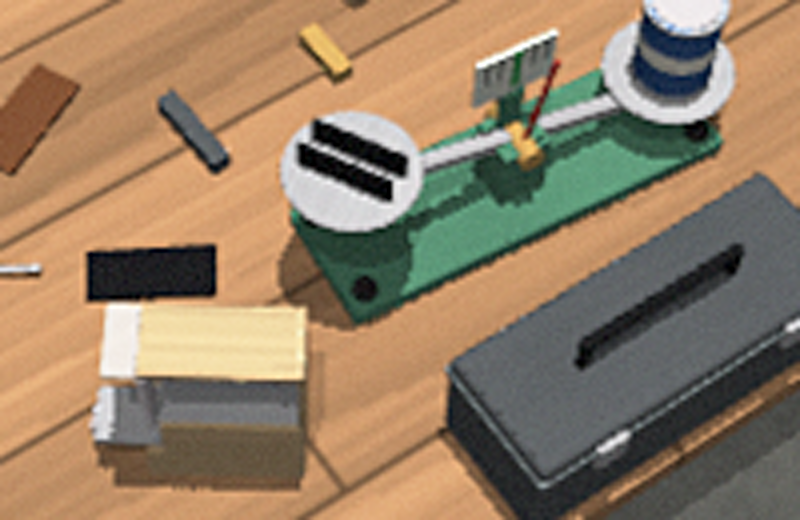

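View pics/cB.png

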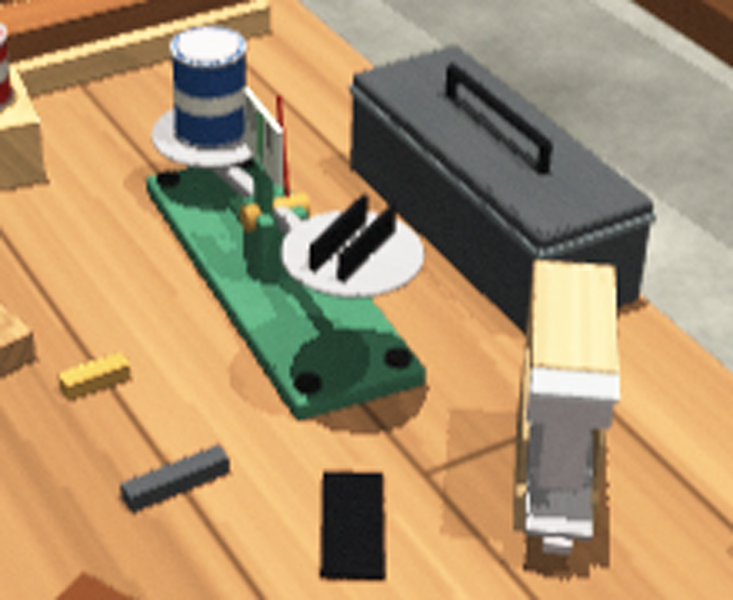

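```bash
python3 - <<'E'
from h import *
sc=lambda u,v:(200+u/4,180+v/4)
sd=lambda u,v:(210+u*220/733,120+v*.3)
for n,p in dict(fl=(138,308),bl=(305,308),br=(302,380),fr=(136,378),hood1=(107,305),hood2=(103,376)).items():
    print(n,onz('scene0',*sc(*p),.18 if 'h' not in n else .17).round(3))
for n,p in dict(bl=(538,263),br=(613,264),fl=(531,370),fr=(618,374),).items(): print('side',n,onz('side0',*sd(*p),.18).round(3))
print('plate front, z=.048:',[onz('side0',*sd(*p),.048).round(3) for p in [(526,530),(592,535),(528,485),(595,490)]])
print('tongue end, z=.04:',[onz('side0',*sd(*p),.04).round(3) for p in [(543,548),(571,550)]])
print('pl scene',[onz('scene0',*sc(*p),.048).round(3) for p in [(98,388),(93,440),(158,443),(160,385)]])
print('red', [onz('scene0',*sc(*p),.0).round(3) for p in [(90,255),(215,247),(215,297),(88,300)]])
print('long', [onz('scene0',*sc(*p),.02).round(3) for p in [(170,92),(228,158),(160,98),(215,170)]])
print('short', [onz('scene0',*sc(*p),.02).round(3) for p in [(302,30),(318,25),(350,65),(332,75)]])
E
```

```text
fl [ 0.66  -0.174  0.18 ]
bl [ 0.736 -0.063  0.18 ]
br [ 0.789 -0.101  0.18 ]
fr [ 0.714 -0.209  0.18 ]
hood1 [ 0.638 -0.192  0.17 ]
hood2 [ 0.693 -0.227  0.17 ]
side bl [ 0.735 -0.065  0.18 ]
side br [ 0.788 -0.096  0.18 ]
side fl [ 0.65  -0.176  0.18 ]
side fr [ 0.706 -0.211  0.18 ]
plate front, z=.048: [array([ 0.634, -0.212,  0.048]), array([ 0.677, -0.241,  0.048]), array([ 0.665, -0.17 ,  0.048]), array([ 0.71 , -0.201,  0.048])]
tongue end, z=.04: [array([ 0.64 , -0.228,  0.04 ]), array([ 0.658, -0.241,  0.04 ])]
pl scene [array([ 0.638, -0.213,  0.048]), array([ 0.679, -0.241,  0.048]), array([ 0.712, -0.197,  0.048]), array([ 0.666, -0.167,  0.048])]
red [array([ 0.491, -0.139,  0.   ]), array([ 0.549, -0.039,  0.   ]), array([ 0.594, -0.067,  0.   ]), array([ 0.532, -0.165,  0.   ])]
long [array([0.387, 0.013, 0.02 ]), array([0.483, 0.018, 0.02 ]), array([0.388, 0.001, 0.02 ]), array([0.488, 0.001, 0.02 ])]
short [array([0.396, 0.16 , 0.02 ]), array([0.4  , 0.176, 0.02 ]), array([0.458, 0.175, 0.02 ]), array([0.458, 0.154, 0.02 ])]
```

```bash
python3 -m crank '[[1,0,0,0.05,-0.119],[1,0,0,0.05,-0.119],[1,0,0,0.05,-0.119],[1,0,0,0.05,-0.119],[1,0,0,0.05,-0.119],[1,0,0,0.05,-0.119],[1,0,0,0.05,-0.119],[1,0,0,0.05,-0.119]]'
cat > st.py <<'E'
from h import *
from scipy.spatial.transform import Rotation as R
s=arm.observe(); M=R.from_rotvec(s['ee_rot']).as_matrix()
print('t',round(s['clock'],2),'q',np.round(s['joints'],3),'p',np.round(s['position'],4),'F',np.round(s['force'],1),'w',round(s['width'],3))
print('z',M[:,2].round(3),'y',M[:,1].round(3))
E
python3 st.py; python3 - <<'E'
from h import *
print('red tin',onz('scene0',374,135,.153).round(3),'mug',onz('scene0',323,140,.05).round(3))
E
```

```text
clock: 0.82
position: [0.2794, 0.5587, 0.4045]
ee_rot: [2.103, 2.334, -0.001]
force: [0.5, 0.3, 0.1]
width: 1.002
t 0.82 q [-1.36   0.359  0.252  1.311 -0.088  1.483 -1.011] p [0.2794 0.5587 0.4045] F [0.5 0.3 0.1] w 1.002
z [-0.    -0.001 -1.   ] y [ 0.995  0.104 -0.   ]
red tin [0.482 0.563 0.153] mug [0.32  0.447 0.05 ]
```

```bash
python3 -m crank '[[1,0.026,-0.016,0.05,-0.0865],[1,0.026,-0.016,0.05,-0.0865],[1,0.026,-0.016,0.05,-0.0865],[1,0.026,-0.016,0.05,-0.0865],[1,0.026,-0.016,0.05,-0.0865],[1,0.026,-0.016,0.05,-0.0865],[1,0.026,-0.016,0.05,-0.0865],[1,0.026,-0.016,0.05,-0.0865]]'
python3 st.py
```

```text
clock: 1.48
position: [0.363, 0.5073, 0.5645]
ee_rot: [2.792, 1.44, -0.001]
force: [1.3, 0.4, 0.2]
width: 1.002
t 1.48 q [-1.27   0.402  0.45   0.892 -0.179  1.88  -1.526] p [0.363  0.5073 0.5645] F [1.3 0.4 0.2] w 1.002
z [-0. -0. -1.] y [ 0.815 -0.58   0.   ]
```

```bash
python3 -m crank '[[1,0,0,0.1,0],[1,0,0,0.1,0],[1,0,0,0.1,0],[1,0,0,0.1,0],[1,0,0,0.1,0],[1,0,0,0.1,0],[1,0,0,0.1,0],[1,0,0,0.1,0]]'
python3 st.py
```

```text
clock: 2.15
position: [0.3294, 0.4609, 0.721]
ee_rot: [-2.693, -1.395, -0.282]
force: [0.2, 0.4, 0.2]
width: 0.999
t 2.15 q [-1.287  0.268  0.427  0.682 -0.136  2.002 -1.571] p [0.3294 0.4609 0.721 ] F [0.2 0.4 0.2] w 0.999
z [ 0.12   0.168 -0.978] y [ 0.817 -0.577  0.001]
```

```bash
python3 -m crank '[[1,0,0,-0.05,0],[1,0,0,-0.05,0],[1,0,0,-0.05,0],[1,0,0,-0.05,0],[1,0,0,-0.05,0],[1,0,0,-0.05,0],[1,0,0,-0.05,0],[1,0,0,-0.05,0]]'
python3 st.py
```

```text
clock: 2.82
position: [0.3295, 0.4614, 0.5591]
ee_rot: [-2.694, -1.396, -0.279]
force: [0.6, 0.4, -0.1]
width: 1.001
t 2.82 q [-1.372  0.116  0.376  1.278 -0.033  1.549 -1.62 ] p [0.3295 0.4614 0.5591] F [ 0.6  0.4 -0.1] w 1.001
z [ 0.118  0.167 -0.979] y [ 0.817 -0.576  0.   ]
```

```bash
python3 -m crank '[[1,0,0,0.1,0],[1,0,0,0.1,0],[1,0,0,0.1,0],[1,0,0,0.1,0],[1,0,0,0.1,0],[1,0,0,0.1,0],[1,0,0,0.1,0],[1,0,0,0.1,0]]'
python3 st.py
```

```text
clock: 3.48
position: [0.3158, 0.4413, 0.7787]
ee_rot: [-2.629, -1.361, -0.433]
force: [0.2, 0.7, -0.1]
width: 0.999
t 3.48 q [-1.368  0.208  0.516  0.626 -0.14   2.002 -1.573] p [0.3158 0.4413 0.7787] F [ 0.2  0.7 -0.1] w 0.999
z [ 0.185  0.262 -0.947] y [ 0.817 -0.577 -0.   ]
```

```bash
python3 -m crank '[[1,0.03,0.042,0.08,0],[1,0.03,0.042,0.08,0],[1,0.03,0.042,0.08,0],[1,0.03,0.042,0.08,0],[1,0.03,0.042,0.08,0],[1,0.03,0.042,0.08,0],[1,0.03,0.042,0.08,0],[1,0.03,0.042,0.08,0]]'
python3 st.py
```

```text
clock: 4.15
position: [0.3734, 0.5233, 0.8414]
ee_rot: [-2.489, -1.29, -0.704]
force: [0.9, -0.3, 0.5]
width: 1.0
t 4.15 q [-1.164  0.412  0.583  0.2   -0.402  2.002 -1.576] p [0.3734 0.5233 0.8414] F [ 0.9 -0.3  0.5] w 1.0
z [ 0.302  0.428 -0.852] y [ 0.817 -0.577  0.   ]
```

```bash
python3 -m crank '[[1,0.01,-0.03,-0.09,0],[1,0.01,-0.03,-0.09,0],[1,0.02,-0.04,-0.08,0],[1,0.02,-0.06,-0.07,0],[1,0.02,-0.06,-0.07,0],[1,0.02,-0.06,-0.07,0],[1,0.02,-0.06,-0.07,0],[1,0.02,-0.06,-0.07,0]]'
python3 st.py; python3 - <<'E'
from h import *
for n,u,v in [('tape',165,315),('jar',131,275),('sdtip',210,247),('sdhandle',157,250),('brush',148,238)]: print(n,onz('scene0',u,v,.02).round(3))
E
```

```text
clock: 4.82
position: [0.4208, 0.3828, 0.6463]
ee_rot: [-2.488, -1.279, -0.708]
force: [1.3, -0.7, 1.0]
width: 1.002
t 4.82 q [-1.557 -0.128  0.669  1.38   0.034  1.308 -1.49 ] p [0.4208 0.3828 0.6463] F [ 1.3 -0.7  1. ] w 1.002
z [ 0.304  0.432 -0.849] y [ 0.814 -0.581 -0.004]
tape [ 0.636 -0.445  0.02 ]
jar [ 0.434 -0.476  0.02 ]
sdtip [ 0.489 -0.189  0.02 ]
sdhandle [ 0.393 -0.355  0.02 ]
brush [ 0.328 -0.359  0.02 ]
```

```bash
python3 -m crank '[[1,0.035,-0.08,-0.035,0],[1,0.035,-0.08,-0.035,0],[1,0.035,-0.08,-0.035,0],[1,0.035,-0.08,-0.035,0],[1,0.035,-0.08,-0.035,0],[1,0.035,-0.08,-0.035,0],[1,0.035,-0.08,-0.035,0],[1,0.035,-0.08,-0.035,0]]'
python3 st.py
```

```text
clock: 5.48
position: [0.5334, 0.1268, 0.534]
ee_rot: [-2.489, -1.277, -0.707]
force: [-0.1, 0.3, 0.4]
width: 1.0
t 5.48 q [-1.551 -0.346  1.111  1.625  0.021  1.192 -1.013] p [0.5334 0.1268 0.534 ] F [-0.1  0.3  0.4] w 1.0
z [ 0.303  0.432 -0.849] y [ 0.813 -0.582 -0.006]
```

```bash
python3 -m crank '[[1,0.04,-0.06,-0.05,0],[1,0.04,-0.06,-0.05,0],[1,0.04,-0.06,-0.05,0],[1,0.04,-0.06,-0.05,0],[1,0.04,-0.06,-0.05,0],[1,0.04,-0.06,-0.05,0],[1,0,0,0,0],[1,0,0,0,0]]'
python3 st.py
```

```text
clock: 6.15
position: [0.5648, 0.0025, 0.4335]
ee_rot: [-2.531, -1.271, -0.766]
force: [0.4, 1.1, -0.4]
width: 1.0
t 6.15 q [-1.523 -0.439  1.318  1.786  0.075  1.019 -0.796] p [0.5648 0.0025 0.4335] F [ 0.4  1.1 -0.4] w 1.0
z [ 0.356  0.402 -0.844] y [ 0.793 -0.607  0.046]
```

```bash
cat > kin.py <<'E'
import numpy as np
from scipy.spatial.transform import Rotation as R
from scipy.optimize import least_squares
D=[ # q,p,rotvec
([-1.2096,.4351,.025,1.5739,-.0116,1.134,-.0751],[.2795,.5586,.2431],[-.7222,-3.0573,.0018]),
([-1.36,.359,.252,1.311,-.088,1.483,-1.011],[.2794,.5587,.4045],[2.103,2.334,-.001]),
([-1.27,.402,.45,.892,-.179,1.88,-1.526],[.363,.5073,.5645],[2.792,1.44,-.001]),
([-1.287,.268,.427,.682,-.136,2.002,-1.571],[.3294,.4609,.721],[-2.693,-1.395,-.282]),
([-1.372,.116,.376,1.278,-.033,1.549,-1.62],[.3295,.4614,.5591],[-2.694,-1.396,-.279]),
([-1.368,.208,.516,.626,-.14,2.002,-1.573],[.3158,.4413,.7787],[-2.629,-1.361,-.433]),
([-1.164,.412,.583,.2,-.402,2.002,-1.576],[.3734,.5233,.8414],[-2.489,-1.29,-.704]),
([-1.557,-.128,.669,1.38,.034,1.308,-1.49],[.4208,.3828,.6463],[-2.488,-1.279,-.708]),
([-1.551,-.346,1.111,1.625,.021,1.192,-1.013],[.5334,.1268,.534],[-2.489,-1.277,-.707]),
([-1.523,-.439,1.318,1.786,.075,1.019,-.796],[.5648,.0025,.4335],[-2.531,-1.271,-.766])]
S=[-1,1,-1,1,-1,1,-1]; AX=['z','y','z','y','z','y','z']
LO=np.array([-2.62,-.44,-1.27,.08,-1.32,.12,-2.74]);HI=np.array([2.62,2.09,1.32,2.57,4.46,2.0,2.74])
def fk(q,P):
    p=np.zeros(3);M=R.from_euler('z',P[0])
    P_=P[1:25].reshape(8,3)
    for i in range(7):
        p=p+M.apply(P_[i]); M=M*R.from_euler(AX[i],S[i]*q[i])
    p=p+M.apply(P_[7]); M=M*R.from_euler('z',P[25])
    return p,M
def res(P):
    o=[]
    for q,p,r in D:
        a,M=fk(q,P); o+=list((a-p)*10); o+=list((M.inv()*R.from_rotvec(r)).as_rotvec())
    return np.array(o+list(1e-3*(P-P0)))
P0=np.zeros(26);P0[0]=-.1
Q=P0[1:25].reshape(8,3);Q[0]=[0,0,.15];Q[1]=[0,0,.18];Q[2]=[0,0,.2];Q[3]=[0,0,.2];Q[4]=[0,0,.2];Q[5]=[0,0,.2];Q[7]=[0,0,.2]
def fit():
    best=None
    for c in [0,np.pi/2,np.pi,-np.pi/2]:
        p=P0.copy();p[25]=c
        s=least_squares(res,p)
        if best is None or s.cost<best.cost: best=s
    return best
if __name__=='__main__':
    b=fit(); print(b.cost,b.x.round(4)); np.save('P.npy',b.x)
    for q,p,r in D:
        a,M=fk(q,b.x); print((a-p).round(4),(M.inv()*R.from_rotvec(r)).magnitude().round(4))
E
python3 kin.py
```

```text
2.6408321655547533e-05 [-3.0000e-04  2.0000e-03  4.2000e-03  1.2100e-01 -4.5000e-03 -1.7600e-02
  1.5100e-01  4.0000e-04 -1.7600e-02  2.7870e-01 -5.0000e-04 -8.5000e-03
  2.7890e-01  3.8000e-03 -8.4000e-03  2.1380e-01 -3.8000e-03 -2.0000e-04
  2.1370e-01 -9.0000e-04 -3.0000e-04  7.6600e-02  6.0000e-04 -4.0000e-04
  2.7670e-01  1.5705e+00]Traceback (most recent call last):
  File "kin.py", line 41, in <module>
    a,M=fk(q,b.x); print((a-p).round(4),(M.inv()*R.from_rotvec(r)).magnitude().round(4))
                                        ^^^^^^^^^^^^^^^^^^^^^^^^^^^^^^^^^^^^^^^^^^^^
AttributeError: 'float' object has no attribute 'round'
```

```bash
cat > ik.py <<'E'
from kin import *
P=np.load('P.npy')
def jac(q):
    p0,M0=fk(q,P);J=np.zeros((6,7));h=1e-5
    for i in range(7):
        d=np.array(q,float);d[i]+=h;p,M=fk(d,P)
        J[:3,i]=(p-p0)/h;J[3:,i]=(M*M0.inv()).as_rotvec()/h
    return p0,M0,J
def solve(q,p,M,it=12,lam=.02,w=1.0,post=None,k=0.):
    q=np.array(q,float);W=np.diag([1,1,1,w,w,w])
    for _ in range(it):
        a,N,J=jac(q);e=np.r_[p-a,(M*N.inv()).as_rotvec()]
        J=W@J;e=W@e
        Ji=J.T@np.linalg.inv(J@J.T+lam**2*np.eye(6))
        dq=Ji@e
        if post is not None: dq+=k*(np.eye(7)-Ji@J)@(post-q)
        q=np.clip(q+dq,LO+.001,HI)
    return q
def run(q,rows,**kw):
    q=np.array(q,float)
    p,M=fk(q,P)
    for r in rows:
        p=p+np.array(r[1:4])*.4; M=R.from_euler('z',r[4]*np.pi/3)*M
        q=solve(q,p,M,**kw); p,M=fk(q,P)
    return q
E
cat > t.py <<'E'
from ik import *
C=[[[1,0,0,.05,-.119]]*8,[[1,.026,-.016,.05,-.0865]]*8,[[1,0,0,.1,0]]*8,[[1,0,0,-.05,0]]*8,[[1,0,0,.1,0]]*8,[[1,.03,.042,.08,0]]*8,
 [[1,.01,-.03,-.09,0]]*2+[[1,.02,-.04,-.08,0]]+[[1,.02,-.06,-.07,0]]*5,[[1,.035,-.08,-.035,0]]*8,[[1,.04,-.06,-.05,0]]*6]
for kw in [{},dict(lam=.1),dict(post=np.array(D[0][0]),k=.02),dict(w=.3)]:
    print(kw)
    for i,c in enumerate(C): print(i,run(D[i][0],c,**kw).round(3),np.round(D[i+1][0],3))
E
python3 t.py
```

```text
{}
0 [-1.355  0.359  0.247  1.313 -0.087  1.48  -1.006] [-1.36   0.359  0.252  1.311 -0.088  1.483 -1.011]
1 [-1.27   0.402  0.448  0.892 -0.179  1.88  -1.528] [-1.27   0.402  0.45   0.892 -0.179  1.88  -1.526]
2 [-0.426  1.154  0.591  0.081 -1.319  2.    -2.693] [-1.287  0.268  0.427  0.682 -0.136  2.002 -1.571]
3 [-1.371  0.114  0.375  1.276 -0.031  1.551 -1.621] [-1.372  0.116  0.376  1.278 -0.033  1.549 -1.62 ]
4 [-0.63   0.838  0.659  0.081 -1.135  2.    -2.17 ] [-1.368  0.208  0.516  0.626 -0.14   2.002 -1.573]
5 [-0.258  1.408  0.248  0.081 -1.319  2.    -2.739] [-1.164  0.412  0.583  0.2   -0.402  2.002 -1.576]
6 [-1.539 -0.167  0.671  1.517  0.049  1.207 -1.464] [-1.557 -0.128  0.669  1.38   0.034  1.308 -1.49 ]
7 [-1.559 -0.355  1.106  1.625  0.036  1.194 -1.027] [-1.551 -0.346  1.111  1.625  0.021  1.192 -1.013]
8 [-1.819 -0.439  1.32   1.681  0.238  1.084 -0.861] [-1.523 -0.439  1.318  1.786  0.075  1.019 -0.796]
{'lam': 0.1}
0 [-1.355  0.359  0.246  1.313 -0.087  1.48  -1.006] [-1.36   0.359  0.252  1.311 -0.088  1.483 -1.011]
1 [-1.27   0.402  0.447  0.892 -0.179  1.88 
[... 2062 characters left out ...]
081 -1.224  2.    -2.3  ] [-1.287  0.268  0.427  0.682 -0.136  2.002 -1.571]
3 [-1.371  0.114  0.375  1.276 -0.031  1.551 -1.621] [-1.372  0.116  0.376  1.278 -0.033  1.549 -1.62 ]
4 [-0.773  0.701  0.63   0.081 -0.918  2.    -1.932] [-1.368  0.208  0.516  0.626 -0.14   2.002 -1.573]
5 [-0.309  1.174  0.376  0.081 -1.319  2.    -2.739] [-1.164  0.412  0.583  0.2   -0.402  2.002 -1.576]
6 [-1.493 -0.158  0.64   1.515  0.033  1.205 -1.45 ] [-1.557 -0.128  0.669  1.38   0.034  1.308 -1.49 ]
7 [-1.56  -0.356  1.106  1.625  0.037  1.194 -1.027] [-1.551 -0.346  1.111  1.625  0.021  1.192 -1.013]
8 [-1.818 -0.439  1.32   1.682  0.238  1.082 -0.861] [-1.523 -0.439  1.318  1.786  0.075  1.019 -0.796]
```

```bash
cat > t2.py <<'E'
from t import C
from ik import *
VM=.7*np.array([2.22,2.22,3.01,3.01,3.14,3.14,3.14])
def run2(q,rows,n=1,lam=.02,fix=False,it=1,w=1.):
    q=np.array(q,float);p,M=fk(q,P)
    for r in rows:
        for s in range(n):
            q0=q.copy()
            p,M=fk(q,P);tp=p+np.array(r[1:4])*.4/n;tM=R.from_euler('z',r[4]*np.pi/3/n)*M
            if fix: q1=solveL(q,tp,tM,lam,w)
            else: q1=solve(q,tp,tM,it=it,lam=lam,w=w)
            dq=q1-q0; sc=max(1,np.max(np.abs(dq)/(VM/12/n))); q=q0+dq/sc
    return q
def solveL(q,p,M,lam,w=1.,it=3):
    q=np.array(q,float);W=np.diag([1,1,1,w,w,w])
    act=np.ones(7,bool)
    for _ in range(it):
        a,N,J=jac(q);e=W@np.r_[p-a,(M*N.inv()).as_rotvec()];J=W@J
        for k in range(4):
            Ja=J*act
            dq=Ja.T@np.linalg.solve(Ja@Ja.T+lam**2*np.eye(6),e)
            bad=act&((q+dq>HI)|(q+dq<LO))
            if not bad.any(): break
            act&=~bad
        q=np.clip(q+dq,LO,HI)
    return q
if __name__=='__main__':
    for kw in [dict(n=1),dict(n=1,it=12),dict(n=4),dict(n=1,it=12,lam=.1),dict(fix=True),dict(fix=True,lam=.1),dict(n=4,fix=True,lam=.05)]:
        print(kw)
        for i in [2,4,5,6,8]: print(i,run2(D[i][0],C[i],**kw).round(3),np.round(D[i+1][0],3))
E
python3 t2.py | grep -v "^{}" | tail -n +40
```

```text
{'n': 1}
2 [-0.75   1.08   0.351  0.081 -0.632  2.    -1.946] [-1.287  0.268  0.427  0.682 -0.136  2.002 -1.571]
4 [-1.021  0.555  0.416  0.137 -0.382  2.    -1.607] [-1.368  0.208  0.516  0.626 -0.14   2.002 -1.573]
5 [-0.623  1.121  0.332  0.084 -0.822  2.    -2.157] [-1.164  0.412  0.583  0.2   -0.402  2.002 -1.576]
6 [-1.468 -0.114  0.587  1.393  0.025  1.31  -1.44 ] [-1.557 -0.128  0.669  1.38   0.034  1.308 -1.49 ]
8 [-1.816 -0.439  1.32   1.685  0.162  1.077 -0.788] [-1.523 -0.439  1.318  1.786  0.075  1.019 -0.796]
{'n': 1, 'it': 12}
2 [-0.638  0.998  0.679  0.081 -1.145  2.    -2.265] [-1.287  0.268  0.427  0.682 -0.136  2.002 -1.571]
4 [-0.932  0.606  0.556  0.134 -0.664  1.999 -1.792] [-1.368  0.208  0.516  0.626 -0.14   2.002 -1.573]
5 [-0.502  0.977  0.587  0.084 -1.274  2.    -2.593] [-1.164  0.412  0.583  0.2   -0.402  2.002 -1.576]
6 [-1.501 -0.116  0.632  1.369  0.013  1.31  -1.478] [-1.557 -0.128  0.669  1.38   0.034  1.308 -1.49 ]
8 [-1.819 -0.439  1.32   1.681  0.238  1.084 -0.861] [-1.523 -0.439  1.318  1.786  0.075  1.019 -0.796]
{'n': 4}
2 [-0.781  1.058  0.35 
[... 1982 characters left out ...]
0.128  0.669  1.38   0.034  1.308 -1.49 ]
8 [-1.443 -0.397  1.286  1.799 -0.015  1.049 -0.725] [-1.523 -0.439  1.318  1.786  0.075  1.019 -0.796]
{'n': 4, 'fix': True, 'lam': 0.05}
2 [-1.285  0.258  0.391  0.808 -0.111  1.997 -1.58 ] [-1.287  0.268  0.427  0.682 -0.136  2.002 -1.571]
4 [-1.368  0.196  0.481  0.712 -0.113  1.989 -1.581] [-1.368  0.208  0.516  0.626 -0.14   2.002 -1.573]
5 [-1.188  0.38   0.447  0.351 -0.246  2.    -1.573] [-1.164  0.412  0.583  0.2   -0.402  2.002 -1.576]
6 [-1.417 -0.099  0.577  1.364 -0.015  1.313 -1.445] [-1.557 -0.128  0.669  1.38   0.034  1.308 -1.49 ]
8 [-1.508 -0.44   1.31   1.78   0.048  1.058 -0.776] [-1.523 -0.439  1.318  1.786  0.075  1.019 -0.796]
```

```bash
python3 - <<'E'
from h import *
a,_,_=ld('scene0'); b,_,_=ld('side0')
cv2.imwrite('pics/cC.png',cv2.resize(a[205:240,265:310],(810,630)[:2] and (771,600),interpolation=cv2.INTER_CUBIC))
cv2.imwrite('pics/cD.png',cv2.resize(b[170:212,290:342],(743,600),interpolation=cv2.INTER_CUBIC))
E
```

View pics/cC.png

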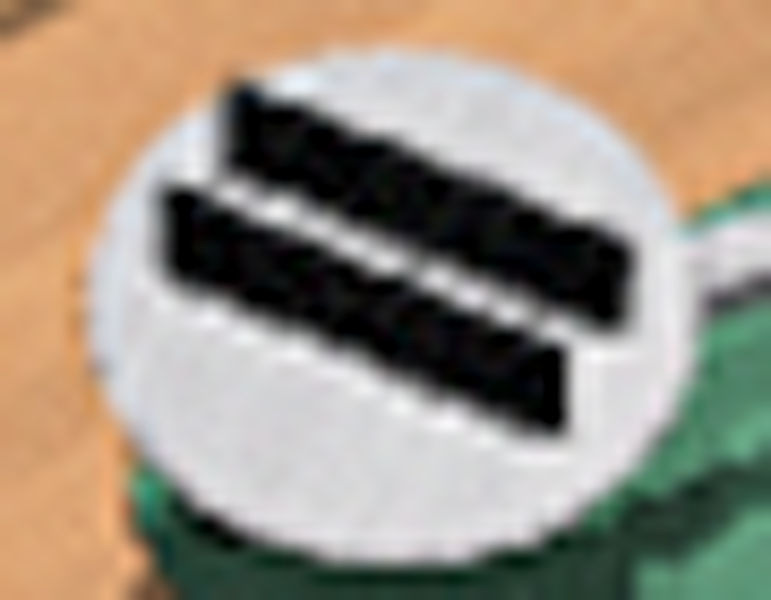

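View pics/cD.png

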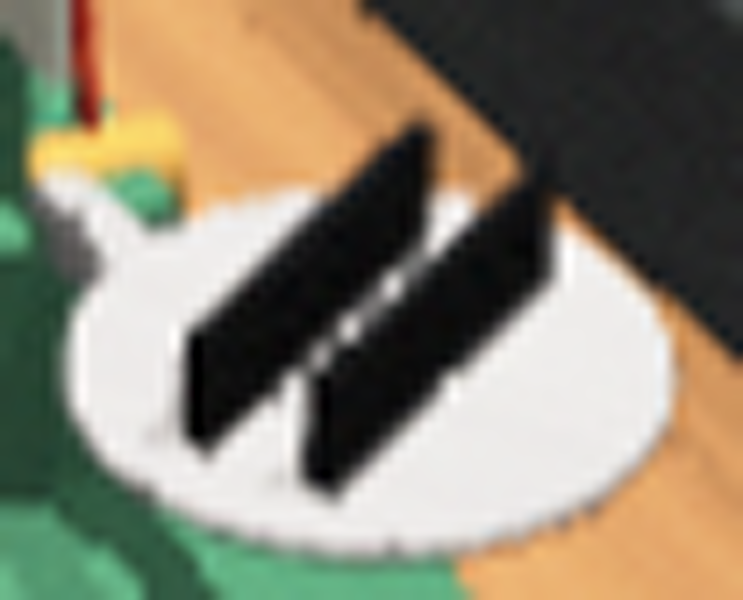

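```bash
python3 - <<'E'
from h import *
sc=lambda u,v:('scene0',265+u/17.13,205+v/17.13)
sd=lambda u,v:('side0',290+u/14.29,170+v/14.29)
for n,a,b in [('r1near',(236,95),(192,330)),('r1far',(628,245),(423,130)),('r2near',(172,198),(314,375)),('r2far',(562,352),(546,172)),('pan c',(395,308),(372,375))]:
    x,r=tri(sc(*a),sd(*b));print(n,x.round(4),round(r,4))
a,K,T=ld('scene0');b,_,_=ld('side0')
for f,im in(('scene0',a),('side0',b)):
    hsv=cv2.cvtColor(im,cv2.COLOR_BGR2HSV)
    for n,m in (('dark',(hsv[...,2]<110)&(hsv[...,1]<90)),('brass',(hsv[...,0]>18)&(hsv[...,0]<28)&(hsv[...,1]>140)&(hsv[...,2]>120))):
        k,l,s,c=cv2.connectedComponentsWithStats(m.astype(np.uint8))
        for i in range(1,k):
            if 40<s[i,4]<600:
                u,v=c[i];w=onz(f,u,v,.013)
                if .3<w[0]<.6 and -.1<w[1]<.25:
                    r=cv2.minAreaRect(np.argwhere(l==i)[:,::-1].astype(np.float32))
                    bp=cv2.boxPoints(r); Q=np.array([onz(f,*q,.013)[:2] for q in bp]);e=[Q[1]-Q[0],Q[2]-Q[1]];e=max(e,key=np.linalg.norm)
                    print(f,n,s[i,4],c[i].round(1),w.round(3),np.degrees(np.arctan2(e[1],e[0])).round(1),np.linalg.norm(e).round(3))
E
```

```text
r1near [0.5858 0.0487 0.1778] 0.0016
r1far [0.6612 0.0904 0.1777] 0.001
r2near [0.5993 0.0243 0.1778] 0.0016
r2far [0.6749 0.0649 0.1783] 0.001
pan c [0.6307 0.0563 0.1476] 0.0001
scene0 dark 120 [247.9 212.3] [0.432 0.009 0.013] 3.6 0.102
scene0 dark 92 [289.5 216.7] [0.537 0.13  0.013] 29.0 0.103
scene0 dark 96 [285.2 222.4] [0.55  0.101 0.013] 29.0 0.102
side0 dark 43 [302.2 234.7] [0.591 0.064 0.013] 43.1 0.028
side0 dark 167 [262.2 264.9] [0.427 0.003 0.013] -5.5 0.096
side0 brass 79 [238.  230.5] [0.428 0.175 0.013] 2.3 0.066
```

```bash
cat > plan.py <<'E'
from t2 import *
import sys
def seg(q,p1,yaw1,n,**kw):
    """straight move in n rows to p1 with z-azimuth yaw1(deg)"""
    p,M=fk(q,P);z=M.as_matrix()[:,1]; az=np.degrees(np.arctan2(z[1],z[0]))+90
    dy=(yaw1-az+180)%360-180
    rows=[[1,*((np.array(p1)-p)/.4/n),dy/60/n]]*n
    qs=[q];
    for r in rows: qs.append(run2(qs[-1],[r],n=1,fix=True,lam=.02))
    return qs
def nrows(q,p1,yaw1):
    p,M=fk(q,P);z=M.as_matrix()[:,1]; az=np.degrees(np.arctan2(z[1],z[0]))+90
    dy=abs((yaw1-az+180)%360-180)
    return int(np.ceil(max(np.linalg.norm(np.array(p1)-p)/.036,dy/6.5,2)))
s=np.array([.569,.822]);g=np.array([.6655,-.2147])
def tail(q):
    out=[q]
    for p1,y,sp in [([*(g-.08*s),.25],55.3,1),([*(g-.08*s),.047],55.3,1),([*g,.047],55.3,2),([*(g-.12*s),.047],55.3,2),([*(g-.12*s),.30],55.3,1),([.53,-.05,.30],40,1),([.5905,.035,.26],28.7,1),([.5905,.035,.186],28.7,2)]:
        out+=seg(out[-1],p1,y,nrows(out[-1],p1,y)*sp)[1:]
    return out
def score(qs):
    Q=np.array(qs);m=np.minimum(Q-LO,HI-Q).min(axis=0)
    p,M=fk(qs[-1],P);return m.min(),m,p,M.as_matrix()
if __name__=='__main__':
    import multiprocessing as mp,time
    q0=np.array(D[-1][0])
    qs=tail(q0);print(score(qs),len(qs))
    def f(seed):
        r=np.random.default_rng(seed);qs=[q0];k=r.integers(1,4)
        wp=[]
        for i in range(k):
            az=r.uniform(-40,50);rr=r.uniform(.4,.85);p=[rr*np.cos(np.radians(az)),rr*np.sin(np.radians(az)),r.uniform(.35,.7)];y=r.uniform(-20,90)
            n=nrows(qs[-1],p,y)
            if n>24: return None
            wp.append((np.round(p,2),round(y)));qs+=seg(qs[-1],p,y,n)[1:]
        n=len(qs);qs2=tail(qs[-1])
        mm,m,p,M=score(qs2);e=np.linalg.norm(p-[.5905,.035,.186])
        return (mm-abs(M[2,1])*2-5*e- .003*n,mm,M[:,1],M[:,2],e,n,wp,m.round(2))
    with mp.Pool() as pool: res=[x for x in pool.map(f,range(int(sys.argv[1])),chunksize=4) if x]
    res.sort(key=lambda x:-x[0])
    for x in res[:5]: print(x)
E
nproc; sed -i 's/^for kw/if __name__=="__main__":\n  for kw/; ' t.py; python3 - <<'E'
s=open('t.py').read().split('\n')
i=[k for k,l in enumerate(s) if l.startswith('if __name__')][0]
s=s[:i]; open('t.py','w').write('\n'.join(s))
E
time python3 plan.py 20
```

```text
4
(np.float64(0.0010000000000000009), array([1.09700000e+00, 1.00000000e-03, 2.00000000e-03, 2.62277753e-01,
       1.21591755e+00, 6.93330678e-02, 1.50049592e+00]), array([0.59049732, 0.03500207, 0.18600203]), array([[ 0.73302624,  0.45627552,  0.50446524],
       [ 0.55070736, -0.83340631, -0.04642548],
       [ 0.3992417 ,  0.31184381, -0.86218299]])) 85
(np.float64(-0.010451062677028736), np.float64(0.17599432813912608), array([ 0.47973172, -0.87624992,  0.0452058 ]), array([ 0.48846827,  0.22391885, -0.84336178]), np.float64(6.758479413306113e-06), 32, [(array([0.33, 0.33, 0.68]), 14), (array([ 0.77, -0.03,  0.49]), 40)], array([2.18, 0.51, 0.63, 0.38, 0.18, 0.23, 1.87]))
(np.float64(-0.01830516908803824), np.float64(0.14266205062318876), array([ 0.479715  , -0.87621911,  0.04597383]), array([ 0.48725412,  0.22245633, -0.84445048]), np.float64(3.911353999872367e-06), 23, [(array([0.38, 0.36, 0.37]), 14), (array([0.68, 0.31, 0.54]), 14)], array([1.92, 0.52, 1.08, 0.4 , 0.4 , 0.14, 0.82]))
(np.float64(-0.06583598211943331), np.float64(0.1263506236201129), array([ 0.4797015 , -0.87
[... 328 characters left out ...]
27), array([ 0.47791284, -0.87293025,  0.0979392 ]), array([ 0.51156821,  0.1859551 , -0.83887941]), np.float64(1.2510356402150365e-05), 24, [(array([ 0.75, -0.17,  0.38]), 46), (array([0.44, 0.21, 0.37]), 10), (array([0.62, 0.21, 0.4 ]), 28)], array([1.97, 0.49, 0.89, 0.37, 0.23, 0.1 , 1.21]))
(np.float64(-0.18417043118860726), np.float64(0.025843197528402362), array([ 0.47973667, -0.87625786,  0.04499882]), array([ 0.47703806,  0.21743994, -0.85156007]), np.float64(3.1993392906491784e-06), 40, [(array([0.53, 0.34, 0.45]), -14), (array([ 0.58, -0.06,  0.37]), -15), (array([0.45, 0.53, 0.43]), 28)], array([1.36, 0.36, 0.22, 0.36, 0.03, 0.4 , 0.41]))
real	0m10.923s
user	0m25.693s
sys	0m0.223s
```

```bash
time python3 plan.py 800
```

```text
(np.float64(0.0010000000000000009), array([1.09700000e+00, 1.00000000e-03, 2.00000000e-03, 2.62277753e-01,
       1.21591755e+00, 6.93330678e-02, 1.50049592e+00]), array([0.59049732, 0.03500207, 0.18600203]), array([[ 0.73302624,  0.45627552,  0.50446524],
       [ 0.55070736, -0.83340631, -0.04642548],
       [ 0.3992417 ,  0.31184381, -0.86218299]])) 85
(np.float64(0.08310321072737606), np.float64(0.2132035502292391), array([ 0.47975687, -0.87629564,  0.04403737]), array([ 0.47574224,  0.21763248, -0.85223554]), np.float64(5.120103224864177e-06), 14, [(array([0.61, 0.45, 0.36]), -12)], array([1.16, 0.51, 0.44, 0.39, 0.21, 0.23, 0.24]))
(np.float64(0.07655154169502523), np.float64(0.13454146483606855), array([ 0.48020168, -0.87710675,  0.00949198]), array([ 0.40224463,  0.21058021, -0.89098554]), np.float64(1.1925353996338866e-06), 13, [(array([0.49, 0.  , 0.5 ]), -19)], array([1.7 , 0.21, 0.13, 0.43, 0.15, 0.45, 0.29]))
(np.float64(0.06112601796548812), np.float64(0.1844661556905558), array([ 0.4798258 , -0.87642104,  0.04066149]), array([ 0.45354431,  0.20810217, -0.8665974 ]), np
[... 152 characters left out ...]
 0.69]))
(np.float64(0.053498372276240935), np.float64(0.2330628182192238), array([ 0.47980385, -0.8763806 ,  0.04177683]), array([ 0.4290825 ,  0.19284996, -0.88243816]), np.float64(2.155259697932295e-06), 32, [(array([0.4 , 0.06, 0.58]), -4), (array([0.47, 0.48, 0.53]), -16), (array([0.61, 0.09, 0.39]), -13)], array([1.52, 0.47, 0.46, 0.43, 0.23, 0.3 , 0.38]))
(np.float64(0.05101621412629939), np.float64(0.12837497114903273), array([ 0.48008863, -0.87690044,  0.02367523]), array([ 0.41687786,  0.20432097, -0.88570073]), np.float64(1.6586677105136957e-06), 10, [(array([ 0.57, -0.03,  0.44]), -5)], array([1.65, 0.3 , 0.13, 0.42, 0.14, 0.41, 0.74]))
real	3m45.119s
user	14m37.045s
sys	0m0.278s
```

```bash
python3 -m crank '[[1,-0.0144,-0.0005,0.0128,-0.0918],[1,-0.0144,-0.0005,0.0128,-0.0918],[1,-0.0144,-0.0005,0.0128,-0.0918],[1,-0.0144,-0.0005,0.0128,-0.0918],[1,-0.0144,-0.0005,0.0128,-0.0918],[1,-0.0144,-0.0005,0.0128,-0.0918],[1,-0.0144,-0.0005,0.0128,-0.0918],[1,-0.0144,-0.0005,0.0128,-0.0918]]'
python3 st.py
```

```text
clock: 6.82
position: [0.5191, 0.0008, 0.4772]
ee_rot: [3.001, 0.236, 0.883]
force: [-0.2, -0.3, 0.2]
width: 1.0
t 6.82 q [-0.763 -0.269  0.473  1.889  0.283  0.943 -1.787] p [0.5191 0.0008 0.4772] F [-0.2 -0.3  0.2] w 1.0
z [ 0.539  0.038 -0.842] y [ 0.142 -0.989  0.046]
```

```bash
cat > now.py <<'E'
from plan import *
import sys
sys.path.insert(0,'.')
from cell import arm
q0=np.array(arm.observe()['joints'])
def ev(wp):
    qs=[q0]
    for p,y in wp: qs+=seg(qs[-1],p,y,nrows(qs[-1],p,y))[1:]
    n=len(qs); t=tail(qs[-1]); mm,m,p,M=score(t); print(wp,n,len(t),'m',m.round(2),p.round(3),M[2,:].round(3)); return qs,t
if __name__=='__main__':
    for wp in [[],[([.5,0,.5],-19)],[([.5,0,.5],-30)],[([.6,-.1,.45],0)],[([.6,-.1,.45],-20)],[([.5,-.1,.4],-20)],[([.6,-.2,.4],-30)]]: ev(wp)
E
python3 now.py
```

```text
[] 1 61 m [1.56 0.17 0.12 0.41 0.09 0.46 0.95] [0.59  0.035 0.186] [ 0.475  0.024 -0.88 ]
[([0.5, 0, 0.5], -19)] 6 63 m [1.71 0.22 0.15 0.43 0.14 0.44 0.31] [0.59  0.035 0.186] [ 0.461  0.014 -0.887]
[([0.5, 0, 0.5], -30)] 7 64 m [1.76 0.25 0.13 0.42 0.14 0.42 0.09] [0.59  0.035 0.186] [ 0.464  0.017 -0.885]
[([0.6, -0.1, 0.45], 0)] 5 58 m [1.84 0.36 0.24 0.4  0.13 0.34 1.2 ] [0.59  0.035 0.186] [ 0.494  0.034 -0.869]
[([0.6, -0.1, 0.45], -20)] 6 61 m [2.   0.41 0.54 0.4  0.23 0.25 0.62] [0.59  0.035 0.186] [ 0.503  0.039 -0.863]
[([0.5, -0.1, 0.4], -20)] 6 61 m [1.72 0.24 0.17 0.42 0.15 0.39 0.43] [0.59  0.035 0.186] [ 0.467  0.029 -0.884]
[([0.6, -0.2, 0.4], -30)] 8 62 m [2.08 0.5  0.62 0.4  0.32 0.19 0.63] [0.591 0.035 0.186] [ 0.521  0.044 -0.853]
```

```bash
python3 -m crank '[[1,0.034,-0.042,-0.011,-0.078],[1,0.034,-0.042,-0.011,-0.078],[1,0.034,-0.042,-0.011,-0.078],[1,0.034,-0.042,-0.011,-0.078],[1,0.034,-0.042,-0.011,-0.078],[1,0.034,-0.042,-0.011,-0.078],[1,0.004,-0.038,-0.042,0.105],[1,0.004,-0.038,-0.042,0.105]]'
python3 st.py
python3 -m crank '[[1,0.004,-0.038,-0.042,0.105],[1,0.004,-0.038,-0.042,0.105],[1,0.004,-0.038,-0.042,0.105],[1,0.004,-0.038,-0.042,0.105],[1,0.004,-0.038,-0.042,0.105],[1,0.004,-0.038,-0.042,0.105],[1,0.004,-0.038,-0.042,0.105],[1,0.004,-0.038,-0.042,0.105]]'
python3 st.py
```

```text
clock: 7.48
position: [0.6046, -0.1213, 0.4237]
ee_rot: [2.924, -0.227, 0.84]
force: [-0.4, 0.8, -0.6]
width: 1.006
t 7.48 q [-0.583 -0.025  0.637  1.845  0.163  0.766 -1.753] p [ 0.6046 -0.1213  0.4237] F [-0.4  0.8 -0.6] w 1.006
z [ 0.52  -0.128 -0.844] y [-0.168 -0.985  0.046]
clock: 8.15
position: [0.6075, -0.1913, 0.3366]
ee_rot: [-2.918, -0.576, -0.805]
force: [-0.5, 1.4, -0.1]
width: 1.0
t 8.15 q [-0.193  0.215  0.735  1.844 -0.706  0.872 -0.284] p [ 0.6075 -0.1913  0.3366] F [-0.5  1.4 -0.1] w 1.0
z [ 0.483  0.154 -0.862] y [ 0.369 -0.928  0.041]
```

```bash
python3 -m crank '[[1,0.004,-0.028,-0.027,0.07],[1,0.004,-0.028,-0.027,0.07],[1,0.004,-0.028,-0.027,0.07],[1,0.004,-0.028,-0.027,0.07],[1,0.004,-0.028,-0.027,0.07],[1,0.004,-0.028,-0.027,0.07],[1,0.004,-0.028,-0.027,0.07],[1,0.004,-0.028,-0.027,0.07]]'
python3 st.py; python3 - <<'E'
from h import *
snap('wrist','w1'); snap('side','s1')
E
```

```text
clock: 8.82
position: [0.6202, -0.2819, 0.2497]
ee_rot: [-2.517, -1.335, -0.709]
force: [-0.0, -0.1, -0.1]
width: 0.999
t 8.82 q [ 0.255  0.566  0.562  1.566 -0.867  1.274  0.505] p [ 0.6202 -0.2819  0.2497] F [-0.  -0.1 -0.1] w 0.999
z [ 0.317  0.392 -0.864] y [ 0.82  -0.57   0.042]
```

View pics/w1.png

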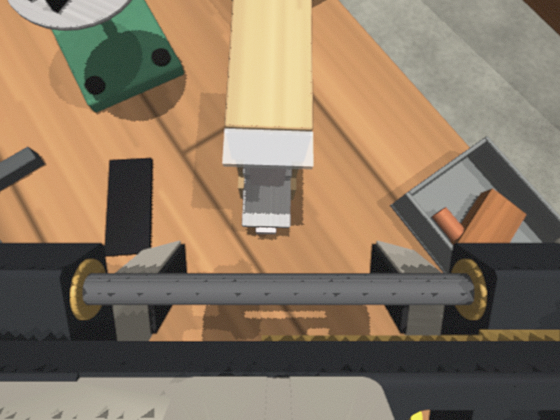

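View pics/s1.png

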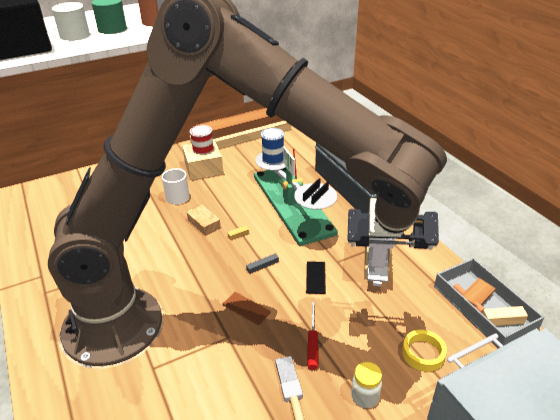

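```bash
python3 - <<'E'
from h import *
a,_,_=ld('w1')
cv2.imwrite('pics/cE.png',cv2.resize(a[120:240,210:330],(600,600),interpolation=cv2.INTER_CUBIC))
E
```

```text
(no output)
```

View pics/cE.png

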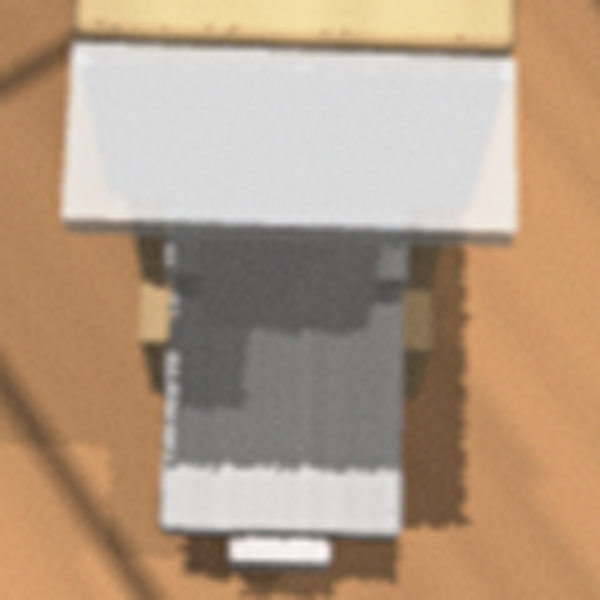

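```bash
python3 - <<'E'
from h import *
f=lambda u,v,z=.048: onz('w1',210+u/5,120+v/5,z)
a,b=f(162,528),f(402,531);c,d=f(174,300),f(403,300)
print(a,b,c,d,'w',np.linalg.norm(a-b)); print('mid',(a+b)/2)
for e in (b-a,c-a,d-b): print(np.degrees(np.arctan2(e[1],e[0])))
t=[f(228,560,.04),f(330,560,.04)];print('tongue',t)
print('hood/mag front', f(75,30,.18),f(513,48,.18))
E
```

```text
[ 0.63298967 -0.20932173  0.048     ] [ 0.67506945 -0.23877881  0.048     ] [ 0.66351726 -0.1675269   0.048     ] [ 0.70575111 -0.19591546  0.048     ] w 0.05136562176046383
mid [ 0.65402956 -0.22405027  0.048     ]
-34.993160399848584
53.85503741654479
54.40484417670436
tongue [array([ 0.6415066, -0.2215747,  0.04     ]), array([ 0.65985139, -0.23409084,  0.04      ])]
hood/mag front [ 0.65339858 -0.16926721  0.18      ] [ 0.70515686 -0.20699409  0.18      ]
```

```bash
python3 -m crank '[[1,-0.0015,0.001,-0.0724,0],[1,-0.0015,0.001,-0.0724,0],[1,-0.0015,0.001,-0.0724,0],[1,-0.0015,0.001,-0.0724,0],[1,-0.0015,0.001,-0.0724,0],[1,-0.0015,0.001,-0.0724,0],[1,-0.0015,0.001,-0.0724,0],[1,0,0,0,0]]'
python3 st.py; python3 - <<'E'
from h import *
snap('wrist','w2')
E
```

```text
clock: 9.58
position: [0.6138, -0.2763, 0.0422]
ee_rot: [-2.519, -1.325, -0.701]
force: [-0.7, 1.1, -0.3]
width: 0.998
t 9.58 q [ 0.33   0.792  0.436  1.734 -1.068  1.003  0.808] p [ 0.6138 -0.2763  0.0422] F [-0.7  1.1 -0.3] w 0.998
z [ 0.312  0.394 -0.865] y [ 0.818 -0.574  0.034]
```

View pics/w2.png

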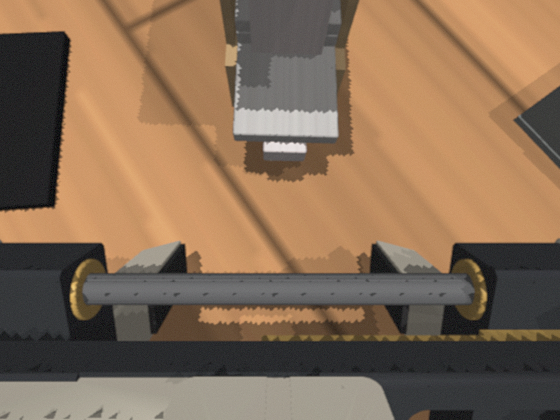

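```bash
python3 - <<'E'
from h import *
a,b=onz('w2',235,137,.048),onz('w2',338,139,.048);m=(a+b)/2;print(a,b,m,np.linalg.norm(a-b),np.degrees(np.arctan2(*(b-a)[1::-1])))
s=np.array([.577,.817]);g=m[:2]+.015*s;p=np.array([.6138,-.2763]);d=g-p;print(d,d@s,d@[.817,-.577],d/.4/8)
E
```

```text
[ 0.63243934 -0.21116164  0.048     ] [ 0.67297951 -0.23982998  0.048     ] [ 0.65270943 -0.22549581  0.048     ] 0.04965258497351074 -35.2663803169668
[0.04756443 0.06305919] 0.07896403553389042 0.0024749823297192416 [0.01486388 0.019706  ]
```

```bash
python3 -m crank '[[1,0.0149,0.0197,0.004,0],[1,0.0149,0.0197,0.004,0],[1,0.0149,0.0197,0.002,0],[1,0.0149,0.0197,0.002,0],[1,0.0149,0.0197,0.001,0],[1,0.0149,0.0197,0,0],[1,0.0149,0.0197,0,0],[1,0.0149,0.0197,0,0]]'
python3 st.py; python3 - <<'E'
from h import *
snap('wrist','w3');snap('side','s3')
a,_,_=ld('s3');cv2.imwrite('pics/s3c.png',cv2.resize(a[150:310,300:480],(675,600),interpolation=cv2.INTER_CUBIC))
E
```

```text
clock: 10.3
position: [0.6636, -0.2156, 0.0512]
ee_rot: [-2.521, -1.328, -0.708]
force: [-0.1, 0.3, 0.2]
width: 0.998
t 10.3 q [ 0.22   0.779  0.423  1.723 -1.095  0.955  0.711] p [ 0.6636 -0.2156  0.0512] F [-0.1  0.3  0.2] w 0.998
z [ 0.317  0.391 -0.864] y [ 0.818 -0.574  0.041]
```

View pics/w3.png

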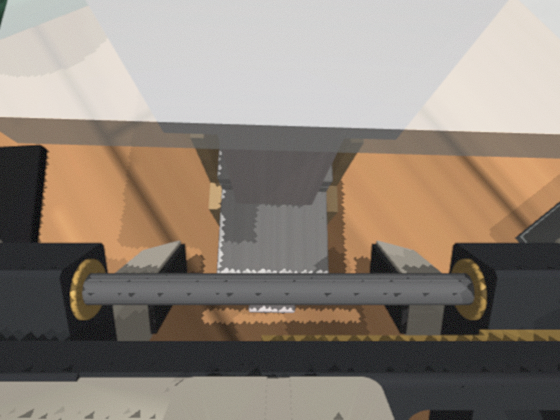

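View pics/s3c.png

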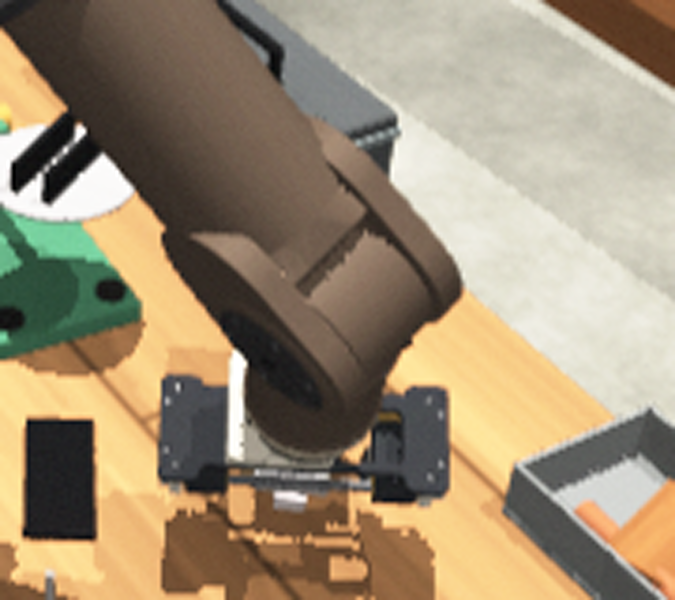

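```bash
python3 -m crank '[[1,0,0,-0.006,0],[1,0,0,-0.006,0],[0,0,0,0,0],[0,0,0,0,0],[0,0,0,0,0],[0,0,0,0,0],[0,0,0,0,0],[0,0,0,0,0]]' 60
python3 st.py
```

```text
clock: 11.07
position: [0.6629, -0.2168, 0.0465]
ee_rot: [-2.521, -1.328, -0.708]
force: [-3.0, 0.2, 0.5]
width: 0.616
t 11.07 q [ 0.224  0.785  0.42   1.725 -1.1    0.95   0.72 ] p [ 0.6629 -0.2168  0.0465] F [-3.   0.2  0.5] w 0.616
z [ 0.317  0.391 -0.864] y [ 0.818 -0.574  0.041]
```

```bash
python3 -m crank '[[0,0,0,0,0],[0,0,0,0,0],[0,0,0,0,0],[0,0,0,0,0],[0,-0.003,-0.004,0,0],[0,-0.006,-0.008,0,0],[0,-0.006,-0.008,0,0],[0,-0.006,-0.008,0,0]]'
python3 st.py
```

```text
clock: 11.73
position: [0.6575, -0.2227, 0.0469]
ee_rot: [-2.513, -1.33, -0.714]
force: [9.2, 11.5, -4.5]
width: 0.556
t 11.73 q [ 0.24   0.786  0.417  1.726 -1.099  0.961  0.736] p [ 0.6575 -0.2227  0.0469] F [ 9.2 11.5 -4.5] w 0.556
z [ 0.318  0.397 -0.861] y [ 0.82  -0.571  0.04 ]
```

```bash
python3 -m crank '[[0,-0.0087,-0.0123,0,0],[0,-0.0087,-0.0123,0,0],[0,-0.0087,-0.0123,0,0],[0,-0.0087,-0.0123,0,0],[0,-0.0087,-0.0123,0,0],[0,-0.0087,-0.0123,0,0],[0,-0.0087,-0.0123,0,0],[0,-0.0087,-0.0123,0,0]]'
python3 st.py; python3 - <<'E'
from h import *
snap('wrist','w4')
E
```

```text
clock: 12.4
position: [0.6272, -0.2667, 0.0463]
ee_rot: [-2.52, -1.329, -0.708]
force: [2.0, 3.1, -1.0]
width: 0.556
t 12.4 q [ 0.309  0.789  0.434  1.726 -1.074  0.996  0.788] p [ 0.6272 -0.2667  0.0463] F [ 2.   3.1 -1. ] w 0.556
z [ 0.317  0.392 -0.864] y [ 0.818 -0.573  0.041]
```

View pics/w4.png

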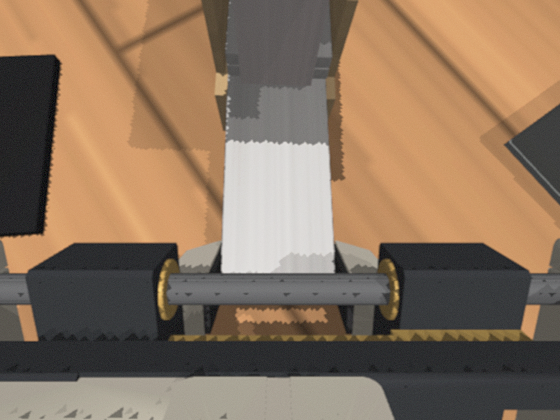

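```bash
python3 -m crank '[[0,-0.0087,-0.0123,0,0],[0,-0.0087,-0.0123,0,0],[0,-0.0087,-0.0123,0,0],[0,-0.0087,-0.0123,0,0],[0,-0.0087,-0.0123,0.001,0],[0,-0.0087,-0.0123,0.002,0],[0,-0.0087,-0.0123,0.002,0],[0,-0.0087,-0.0123,0.002,0]]'
python3 st.py; python3 - <<'E'
from h import *
snap('wrist','w5')
E
```

```text
clock: 13.12
position: [0.5981, -0.3076, 0.049]
ee_rot: [-2.522, -1.328, -0.706]
force: [0.4, 0.6, -4.2]
width: 0.558
t 13.12 q [ 0.376  0.792  0.451  1.714 -1.047  1.038  0.832] p [ 0.5981 -0.3076  0.049 ] F [ 0.4  0.6 -4.2] w 0.558
z [ 0.317  0.39  -0.865] y [ 0.817 -0.575  0.041]
```

View pics/w5.png

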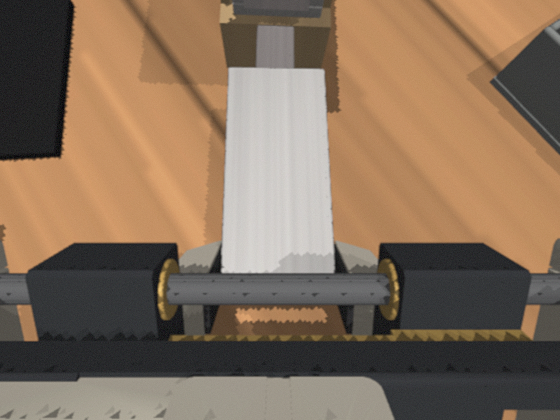

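```bash
python3 -m crank '[[0,-0.005,-0.007,0.01,0],[0,-0.005,-0.007,0.02,0],[0,0,0,0.04,0],[0,0,0,0.06,0],[0,0,0,0.08,0],[0,0,0,0.08,0],[0,0,0,0.08,0],[0,0,0,0.06,0]]'
python3 st.py; cat > n2.py <<'E'
from plan import *
from cell import arm
import sys,json
q=np.array(arm.observe()['joints'])
qs=[q]
for p,y in json.loads(sys.argv[1]):
    n=nrows(qs[-1],p,y);qs+=seg(qs[-1],p,y,n)[1:];mm,m,pp,M=score(qs);print(p,y,'rows',n,'q',qs[-1].round(2),'m',m.round(2),M[2].round(3))
E
python3 n2.py '[[[0.59,-0.3,0.3],55],[[0.53,-0.05,0.3],40],[[0.59,0.035,0.26],28.7],[[0.59,0.035,0.186],28.7],[[0.5,0.0,0.3],28.7],[[0.39,0.005,0.3],1.5],[[0.43,0.005,0.1],1.5],[[0.43,0.005,0.022],1.5],[[0.43,0.005,0.25],1.5],[[0.63,0.057,0.27],28.7],[[0.63,0.057,0.17],28.7]]'
python3 - <<'E'
from h import *
snap('wrist','w6'); snap('scene','sc6')
E
```

```text
clock: 13.83
position: [0.5952, -0.3123, 0.2259]
ee_rot: [-2.522, -1.33, -0.71]
force: [0.2, -1.6, -4.1]
width: 0.557
t 13.83 q [ 0.317  0.589  0.558  1.593 -0.876  1.266  0.586] p [ 0.5952 -0.3123  0.2259] F [ 0.2 -1.6 -4.1] w 0.557
z [ 0.319  0.389 -0.864] y [ 0.818 -0.574  0.044]
[0.59, -0.3, 0.3] 55 rows 3 q [ 0.29  0.52  0.59  1.52 -0.82  1.37  0.48] m [2.3  0.96 0.73 0.98 0.44 0.63 2.15] [ 0.502  0.044 -0.864]
[0.53, -0.05, 0.3] 40 rows 8 q [-0.25  0.07  0.55  2.06 -0.65  0.79 -0.16] m [2.3  0.51 0.72 0.51 0.44 0.63 2.15] [ 0.502  0.044 -0.864]
[0.59, 0.035, 0.26] 28.7 rows 4 q [-0.45  0.15  0.47  2.09 -0.61  0.51 -0.57] m [2.17 0.51 0.72 0.48 0.44 0.39 2.15] [ 0.502  0.044 -0.864]
[0.59, 0.035, 0.186] 28.7 rows 3 q [-0.3   0.26  0.33  2.17 -0.92  0.37 -0.25] m [2.17 0.51 0.72 0.4  0.4  0.25 2.15] [ 0.502  0.044 -0.864]
[0.5, 0.0, 0.3] 28.7 rows 5 q [-0.44 -0.08  0.48  2.19 -0.36  0.58 -0.75] m [2.17 0.36 0.72 0.37 0.4  0.25 1.99] [ 0.502  0.044 -0.864]
[0.39, 0.005, 0.3] 1.5 rows 5 q [-0.21 -0.25  0.03  2.33  0.11  0.55 -1.66] m [2.17 0.19 0.72 0.24 0.4  0.25 1.08] [ 0.495  0.039 -0.868]
[0.43, 0.005, 0.1] 1.5 rows 6 q [-0.46 -0.07  0.25  2.51  0.59  0.22 -2.24] m [2.16 0.19 0.72 0.06 0.4  0.1  0.5 ] [ 0.494  0.045 -0.869]
[0.43, 0.005, 0.022] 1.5 rows 5 q [-0.93 -0.01  0.66  2.53  0.85  0.22 -2.59] m [1.69 0.19 0.66 0.04 0.4  0.1  0.15] [ 0.471  0.059 -0.88 ]
[0.43, 0.005, 0.25] 1.5 rows 3 q [-0.97 -0.25  0.6   2.41  0.66  0.58 -2.38] m [1.65 0.19 0.66 0.04 0.4  0.1  0.15] [ 0.471  0.059 -0.88 ]
[0.63, 0.057, 0.27] 28.7 rows 6 q [-1.23  0.01  1.13  2.21 -0.11  0.48 -1.29] m [1.31 0.19 0.19 0.04 0.4  0.1  0.15] [ 0.432  0.049 -0.9  ]
[0.63, 0.057, 0.17] 28.7 rows 4 q [-0.84  0.27  0.88  2.14 -0.72  0.5  -0.59] m [1.31 0.19 0.18 0.04 0.4  0.1  0.15] [ 0.419  0.049 -0.907]
```

View pics/w6.png

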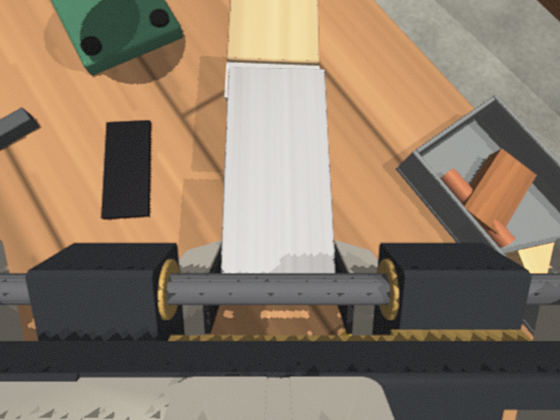

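View pics/sc6.png

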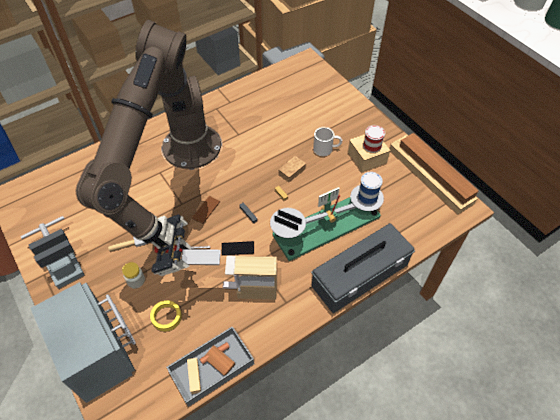

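```bash
python3 -m crank '[[0,-0.004,0.01,0.062,0],[0,-0.004,0.01,0.062,0],[0,-0.004,0.01,0.062,0],[0,-0.019,0.078,0,-0.031],[0,-0.019,0.078,0,-0.031],[0,-0.019,0.078,0,-0.031],[0,-0.019,0.078,0,-0.031],[0,-0.019,0.078,0,-0.031]]'
python3 st.py
python3 -m crank '[[0,-0.019,0.078,0,-0.031],[0,-0.019,0.078,0,-0.031],[0,-0.019,0.078,0,-0.031],[0,0.02,0.045,0,-0.038],[0,0.03,0.0425,-0.02,-0.038],[0,0.03,0.0425,-0.02,-0.038],[0,0,0,0,-0.038],[0,0,0,0,-0.038]]'
python3 st.py
```

```text
clock: 14.6
position: [0.5507, -0.1421, 0.2951]
ee_rot: [-2.651, -1.13, -0.737]
force: [1.2, 1.1, -3.2]
width: 0.559
t 14.6 q [-0.041  0.228  0.6    1.918 -0.768  1.009  0.188] p [ 0.5507 -0.1421  0.2951] F [ 1.2  1.1 -3.2] w 0.559
z [ 0.376  0.335 -0.864] y [ 0.714 -0.699  0.039]
clock: 15.27
position: [0.56, 0.0036, 0.2783]
ee_rot: [-2.852, -0.746, -0.779]
force: [-0.4, -0.6, -4.1]
width: 0.555
t 15.27 q [-0.411  0.073  0.494  2.115 -0.55   0.56  -0.574] p [0.56   0.0036 0.2783] F [-0.4 -0.6 -4.1] w 0.555
z [ 0.455  0.211 -0.865] y [ 0.481 -0.876  0.038]
```

```bash
python3 - <<'E'
from h import *
snap('wrist','w7'); a=snap('scene','sc7');b=snap('side','s7')
cv2.imwrite('pics/c7a.png',cv2.resize(a[170:250,230:340,::-1],(800,582),interpolation=cv2.INTER_CUBIC))
cv2.imwrite('pics/c7b.png',cv2.resize(b[140:250,240:390,::-1],(800,587),interpolation=cv2.INTER_CUBIC))
E
```

```text
(no output)
```

View pics/w7.png

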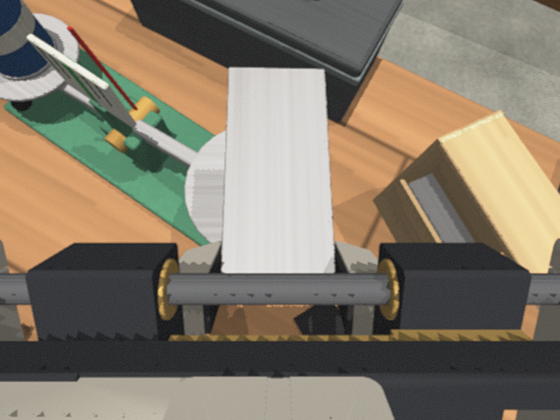

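View pics/c7a.png

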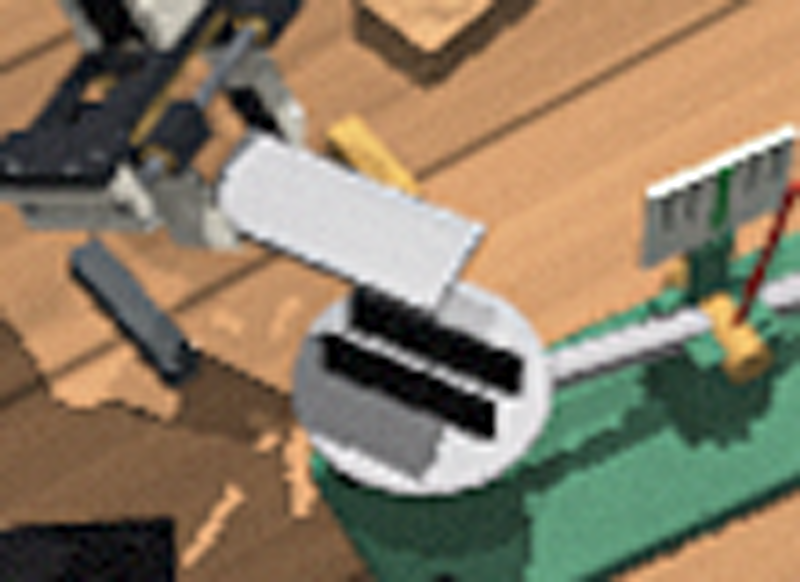

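View pics/c7b.png

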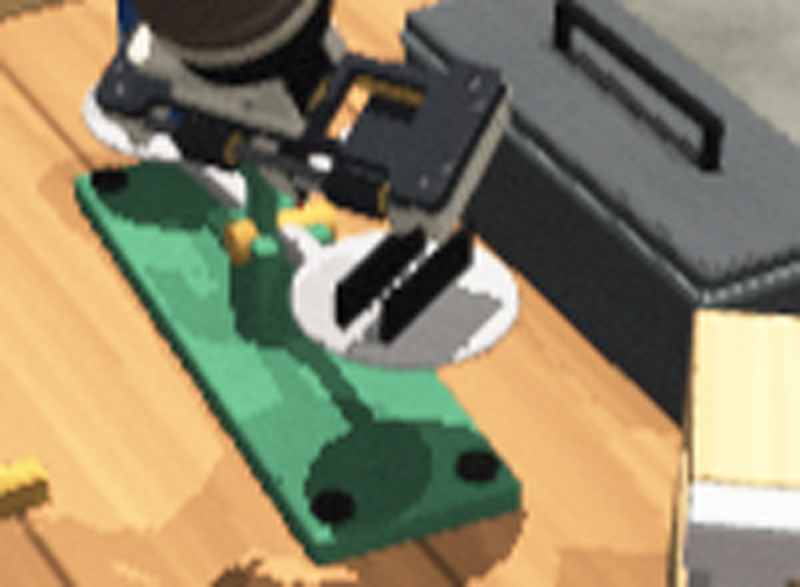

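```bash
python3 - <<'E'
from h import *
_,K,T=ld('w7')
tcp=np.array([.56,.0036,.2783])
Ki=np.linalg.inv(K)
for (u1,v1),(u2,v2) in [((229,68.5),(325.5,69)),((226,170),(329.5,170)),((223,270),(333.5,270))]:
    a=Ki@[u1,v1,1];b=Ki@[u2,v2,1];d=.052/np.linalg.norm(b-a)
    m=(T@np.append((a+b)/2*d,1))[:3];A=(T@np.append(a*d,1))[:3];B=(T@np.append(b*d,1))[:3]
    print(m.round(4),(m-tcp).round(4),A.round(4),B.round(4))
for z in (.274,.279,.284):
    m=onz('w7',277,69,z); e=onz('w7',325.5,69,z)-onz('w7',229,68.5,z); print(z,(m-tcp).round(4),np.linalg.norm((m-tcp)[:2]),np.linalg.norm(e).round(4),np.degrees(np.arctan2(e[1],e[0])).round(1))
# from scene: far corners crop scale 7.273
f=lambda u,v:(230+u/7.273,170+v/7.273)
for z in (.274,.279,.284):
    a=onz('scene0',*f(484,228),z);b=onz('scene0',*f(438,308),z);m=(a+b)/2;print('scene far',z,m.round(4),(m-tcp).round(4),np.linalg.norm(a-b).round(4))
E
```

```text
[0.6547 0.0568 0.2758] [ 0.0947  0.0532 -0.0025] [0.6423 0.0796 0.2749] [0.6671 0.0339 0.2768]
[0.6047 0.0289 0.2731] [ 0.0447  0.0253 -0.0052] [0.5922 0.0517 0.2721] [0.6172 0.0061 0.2741]
[0.5615 0.0048 0.2709] [ 0.0015  0.0012 -0.0074] [0.549  0.0276 0.2699] [ 0.574  -0.018   0.2719]
0.274 [ 0.0958  0.0538 -0.0043] 0.10984219178296778 0.0526 -59.9
0.279 [0.0923 0.0521 0.0007] 0.10598778568752533 0.051 -59.9
0.284 [0.0888 0.0504 0.0057] 0.10213383964759157 0.0493 -59.9
scene far 0.274 [0.6572 0.0571 0.274 ] [ 0.0972  0.0535 -0.0043] 0.0483
scene far 0.279 [0.6601 0.0549 0.279 ] [0.1001 0.0513 0.0007] 0.0481
scene far 0.284 [0.6629 0.0528 0.284 ] [0.1029 0.0492 0.0057] 0.048
```

```bash
python3 -m crank '[[0,0.017,0.0184,0,0],[0,0.017,0.0184,0,0],[0,0.017,0.0184,-0.02,0],[0,0.017,0.0184,-0.03,0],[0,0,0,-0.04,0],[0,0,0,-0.04,0],[0,0,0,-0.03,0],[0,0,0,0,0]]'
python3 st.py
```

```text
clock: 16.08
position: [0.5877, 0.0315, 0.2127]
ee_rot: [-2.853, -0.746, -0.777]
force: [-1.3, -0.2, -4.3]
width: 0.555
t 16.08 q [-0.353  0.215  0.389  2.15  -0.793  0.423 -0.378] p [0.5877 0.0315 0.2127] F [-1.3 -0.2 -4.3] w 0.555
z [ 0.454  0.21  -0.866] y [ 0.48  -0.876  0.039]
```

Lower slowly: 24 mm, then watch the force.

```bash
python3 -m crank '[[0,0,0,-0.012,0],[0,0,0,-0.012,0],[0,0,0,-0.012,0],[0,0,0,-0.008,0],[0,0,0,-0.006,0],[0,0,0,-0.004,0],[0,0,0,-0.004,0],[0,0,0,0,0]]'
python3 st.py;python3 - <<'E'
from h import *
b=snap('side','s8');a=snap('scene','sc8')
cv2.imwrite('pics/c8.png',np.hstack([cv2.resize(b[140:230,260:360,::-1],(400,360),interpolation=cv2.INTER_CUBIC),cv2.resize(a[180:250,250:328,::-1],(400,360),interpolation=cv2.INTER_CUBIC)]))
E
```

```text
clock: 16.75
position: [0.5884, 0.0308, 0.1922]
ee_rot: [-2.853, -0.745, -0.784]
force: [-0.7, 0.6, -3.6]
width: 0.559
t 16.75 q [-0.298  0.247  0.331  2.172 -0.897  0.378 -0.269] p [0.5884 0.0308 0.1922] F [-0.7  0.6 -3.6] w 0.559
z [ 0.457  0.21  -0.864] y [ 0.479 -0.877  0.041]
```

View pics/c8.png

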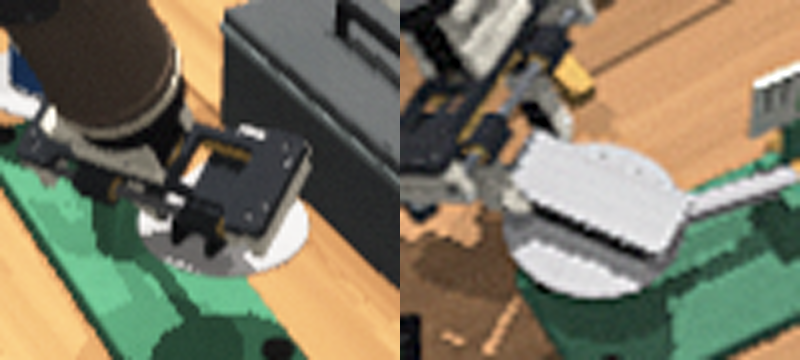

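```bash
python3 -m crank '[[0,0,0,-0.005,0],[0,0,0,-0.005,0],[0,0,0,-0.005,0],[0,0,0,-0.003,0],[0,0,0,-0.003,0],[0,0,0,0,0],[0,0,0,0,0],[0,0,0,0,0]]'
python3 st.py
```

```text
clock: 17.52
position: [0.5886, 0.0309, 0.1842]
ee_rot: [-2.853, -0.745, -0.785]
force: [-1.4, 0.5, -0.7]
width: 0.558
t 17.52 q [-0.276  0.261  0.305  2.179 -0.938  0.362 -0.227] p [0.5886 0.0309 0.1842] F [-1.4  0.5 -0.7] w 0.558
z [ 0.458  0.21  -0.864] y [ 0.479 -0.877  0.041]
```

```bash
python3 -m crank '[[0,0,0,-0.004,0],[0,0,0,0,0],[0.75,0,0,0,0],[0.75,0,0,0,0],[0.75,0,0,0,0],[0.75,0,0,0,0],[0.75,0,0,0,0],[0.75,0,0,0,0]]' 20
python3 st.py;python3 - <<'E'
from h import *
b=snap('wrist','w9');a=snap('scene','sc9')
cv2.imwrite('pics/c9.png',np.hstack([cv2.resize(b[:,:,::-1],(480,360),interpolation=cv2.INTER_CUBIC),cv2.resize(a[180:250,250:320,::-1],(320,360),interpolation=cv2.INTER_CUBIC)]))
E
```

```text
clock: 18.18
position: [0.5886, 0.0308, 0.1824]
ee_rot: [-2.853, -0.745, -0.784]
force: [-0.7, 0.3, -0.2]
width: 0.75
t 18.18 q [-0.271  0.263  0.3    2.181 -0.946  0.358 -0.218] p [0.5886 0.0308 0.1824] F [-0.7  0.3 -0.2] w 0.75
z [ 0.458  0.21  -0.864] y [ 0.479 -0.877  0.041]
```

View pics/c9.png

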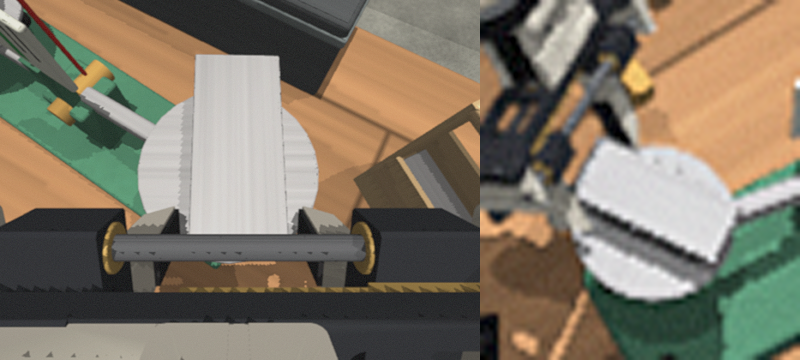

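```bash
python3 -m crank '[[0.75,-0.01,-0.005,0.018,0],[0.75,-0.017,-0.008,0.032,0],[0.75,-0.017,-0.008,0.032,0],[0.75,-0.017,-0.008,0.032,0],[0.75,-0.017,-0.008,0.032,0],[0.75,-0.02,-0.01,0.032,0],[0.75,-0.03,-0.015,0.032,0],[0.75,-0.03,-0.015,0.032,0]]'
python3 st.py;python3 - <<'E'
from h import *
a=snap('scene','sc10');b=snap('side','s10')
cv2.imwrite('pics/c10.png',np.hstack([cv2.resize(b[120:230,240:350,::-1],(400,400),interpolation=cv2.INTER_CUBIC),cv2.resize(a[170:260,255:345,::-1],(400,400),interpolation=cv2.INTER_CUBIC)]))
E
```

```text
clock: 18.95
position: [0.5248, -0.0001, 0.2797]
ee_rot: [-2.853, -0.746, -0.784]
force: [-0.1, 0.2, 0.2]
width: 0.751
t 18.95 q [-0.409 -0.     0.477  2.18  -0.485  0.542 -0.626] p [ 5.248e-01 -1.000e-04  2.797e-01] F [-0.1  0.2  0.2] w 0.751
z [ 0.457  0.21  -0.864] y [ 0.479 -0.877  0.041]
```

View pics/c10.png

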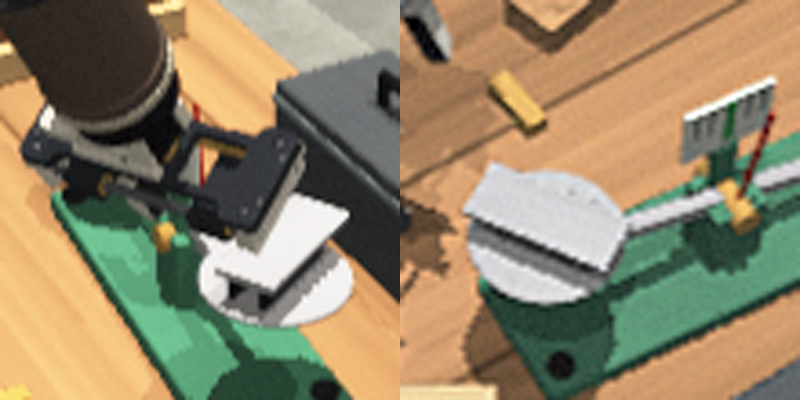

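```bash
python3 - <<'E'
from h import *
A=lambda u,v:('sc10',255+(u-400)/4.444,170+v/4.444)
B=lambda u,v:('s10',240+u/3.636,120+v/3.636)
r=[]
for n,a,b in [('near +y',(490,163),(218,272)),('near -y',(463,212),(297,291)),('far -y',(602,273),(350,213))]:
    x,e=tri(A(*a),B(*b));print(n,x.round(4),round(e,4));r.append(x)
print('centre',((r[0]+r[2])/2).round(4),'dir',np.degrees(np.arctan2(*(r[2]-r[1])[1::-1])))
E
```

```text
near +y [0.5699 0.0439 0.1824] 0.0007
near -y [ 0.6049 -0.0065  0.1895] 0.0064
far -y [0.7001 0.0587 0.1838] 0.0014
centre [0.635  0.0513 0.1831] dir 34.379327982698456
```

```bash
for w in '[[[0.42,0.006,0.2],1.5],[[0.44,0.006,0.024],1.5],[[0.44,0.006,0.28],1.5],[[0.63,0.054,0.28],28],[[0.63,0.054,0.16],28]]' '[[[0.45,-0.03,0.25],15],[[0.44,0.006,0.1],1.5],[[0.44,0.006,0.024],1.5],[[0.44,0.006,0.28],1.5],[[0.63,0.054,0.28],10],[[0.63,0.054,0.16],10]]' '[[[0.55,0.1,0.3],1.5],[[0.44,0.006,0.1],1.5],[[0.44,0.006,0.024],1.5],[[0.44,0.006,0.28],1.5],[[0.63,0.054,0.28],10],[[0.63,0.054,0.16],10]]' '[[[0.5,0.0,0.35],-90],[[0.44,0.006,0.2],-178.5],[[0.44,0.006,0.024],-178.5],[[0.44,0.006,0.28],-178.5],[[0.63,0.054,0.28],-178],[[0.63,0.054,0.16],-178]]' '[[[0.5,0.0,0.35],90],[[0.44,0.006,0.2],181.5],[[0.44,0.006,0.024],181.5],[[0.44,0.006,0.28],181.5],[[0.63,0.054,0.28],181],[[0.63,0.054,0.16],181]]'; do echo; python3 n2.py "$w"; done
```

```text
[0.42, 0.006, 0.2] 1.5 rows 5 q [-0.32 -0.07  0.2   2.4   0.06  0.3  -1.54] m [2.2  0.37 0.84 0.17 0.83 0.18 1.2 ] [ 0.492  0.046 -0.87 ]
[0.44, 0.006, 0.024] 1.5 rows 6 q [-0.12  0.07 -0.08  2.47  0.73  0.18 -2.36] m [2.2  0.37 0.84 0.1  0.83 0.06 0.38] [ 0.458  0.064 -0.887]
[0.44, 0.006, 0.28] 1.5 rows 4 q [-0.06 -0.13 -0.16  2.29  0.26  0.53 -1.94] m [2.2  0.31 0.84 0.1  0.83 0.06 0.38] [ 0.459  0.067 -0.886]
[0.63, 0.054, 0.28] 28 rows 6 q [-0.03  0.21 -0.08  1.92 -0.2   0.56 -1.03] m [2.2  0.31 0.84 0.1  0.83 0.06 0.38] [ 0.459  0.067 -0.886]
[0.63, 0.054, 0.16] 28 rows 4 q [ 0.02  0.36 -0.14  2.06 -0.26  0.27 -0.93] m [2.2  0.31 0.84 0.1  0.83 0.06 0.38] [ 0.459  0.067 -0.886]

[0.45, -0.03, 0.25] 15 rows 3 q [-0.33 -0.13  0.35  2.37 -0.18  0.37 -1.12] m [2.21 0.31 0.84 0.2  0.83 0.25 1.62] [ 0.504  0.041 -0.862]
[0.44, 0.006, 0.1] 1.5 rows 5 q [-0.32  0.    0.18  2.49  0.33  0.14 -1.89] m [2.21 0.31 0.84 0.08 0.83 0.02 0.85] [ 0.488  0.045 -0.872]
[0.44, 0.006, 0.024] 1.5 rows 5 q [-0.23  0.1   0.06  2.48  0.77  0.14 -2.42] m [2.21 0.31 0.84 0.08 0.83 0.02 0.32] [ 0.451  0.05
[... 2242 characters left out ...]
0.44, 0.006, 0.2] 181.5 rows 15 q [-0.24  0.52  0.24  1.71 -0.14  1.47  1.66] m [2.21 0.44 0.74 0.39 0.64 0.42 1.08] [ 0.504  0.041 -0.863]
[0.44, 0.006, 0.024] 181.5 rows 5 q [-0.21  0.75  0.2   1.81 -0.19  1.13  1.71] m [2.21 0.44 0.74 0.39 0.64 0.42 1.03] [ 0.504  0.041 -0.863]
[0.44, 0.006, 0.28] 181.5 rows 8 q [-0.25  0.44  0.25  1.62 -0.13  1.63  1.64] m [2.21 0.44 0.74 0.39 0.64 0.37 1.03] [ 0.504  0.041 -0.863]
[0.63, 0.054, 0.28] 181 rows 6 q [-0.23  0.78  0.26  1.01 -0.22  1.9   1.59] m [2.21 0.44 0.74 0.39 0.64 0.1  1.03] [ 0.504  0.041 -0.863]
[0.63, 0.054, 0.16] 181 rows 4 q [-0.24  0.86  0.24  1.16 -0.22  1.68  1.61] m [2.21 0.44 0.74 0.39 0.64 0.1  1.03] [ 0.504  0.041 -0.863]
```

```bash
python3 - <<'E'
from h import *
sd=lambda u,v:(210+u*220/733,120+v*.3)
for a,b in [((121,487),(220,448)),((131,497),(229,460))]:
    A,B=onz('side0',*sd(*a),.02),onz('side0',*sd(*b),.02);print(A.round(4),B.round(4),np.degrees(np.arctan2(*(B-A)[1::-1])).round(1),np.linalg.norm(A-B).round(3))
b,_,_=ld('side0');cv2.imwrite('pics/cF.png',cv2.resize(b[245:285,235:290],(800,582),interpolation=cv2.INTER_CUBIC))
a,_,_=ld('sc10');cv2.imwrite('pics/cG.png',cv2.resize(a[195:230,225:270],(771,600),interpolation=cv2.INTER_CUBIC))
E
cat > srch.py <<'E'
from plan import *
from cell import arm
import multiprocessing as mp
q0=np.array(arm.observe()['joints'])
def f(seed):
    r=np.random.default_rng(seed);qs=[q0];k=r.integers(1,3);wp=[]
    for i in range(k):
        p=[r.uniform(.35,.55),r.uniform(-.15,.15),r.uniform(.22,.5)];y=r.uniform(-40,40)
        n=nrows(qs[-1],p,y);wp.append((np.round(p,2),round(y)));qs+=seg(qs[-1],p,y,n)[1:]
    for p,y,k in [([.44,.006,.15],1.5,1),([.44,.006,.024],1.5,2)]: qs+=seg(qs[-1],p,y,k*nrows(qs[-1],p,y))[1:]
    Q=np.array(qs);m1=np.minimum(Q-LO,HI-Q).min(axis=0)
    p,M=fk(qs[-1],P);M=M.as_matrix();e=np.linalg.norm(p-[.44,.006,.024])
    return (-abs(M[2,1])*2-5*e-.002*len(qs)+min(m1.min(),.1),M[2],e,len(qs),wp,m1.round(2))
with mp.Pool() as pool: res=pool.map(f,range(300),chunksize=4)
res.sort(key=lambda x:-x[0])
for x in res[:6]: print(x)
E
python3 srch.py
```

```text
[0.3825 0.0128 0.02  ] [0.4777 0.0161 0.02  ] 2.0 0.095
[ 0.3849 -0.0021  0.02  ] [ 0.4777 -0.001   0.02  ] 0.7 0.093
(np.float64(-0.604545451264783), array([ 0.41963293,  0.03370012, -0.90706808]), np.float64(0.10471913138283058), 23, [(array([0.36, 0.13, 0.23]), -33)], array([2.19, 0.35, 0.84, 0.08, 0.83, 0.03, 0.14]))
(np.float64(-0.6150041453603365), array([ 0.43101739,  0.02522935, -0.90199085]), np.float64(0.1044389060684629), 24, [(array([0.4 , 0.12, 0.41]), -15)], array([2.19, 0.25, 0.84, 0.07, 0.83, 0.01, 0.06]))
(np.float64(-0.6175460974585336), array([ 0.43250886,  0.02817641, -0.90118931]), np.float64(0.10776087850680242), 23, [(array([0.4 , 0.1 , 0.27]), -6), (array([ 0.38, -0.01,  0.25]), -9)], array([2.19, 0.21, 0.84, 0.07, 0.83, 0.02, 0.08]))
(np.float64(-0.6176903566743746), array([ 0.43457618,  0.02364609, -0.90032461]), np.float64(0.1096759026177036), 25, [(array([0.36, 0.04, 0.31]), -13), (array([0.4 , 0.12, 0.33]), -10)], array([2.2 , 0.22, 0.84, 0.08, 0.83, 0.03, 0.09]))
(np.float64(-0.6201219127637655), array([ 0.432847  ,  0.02383328, -0.90115229]), np.float64(0.10374988373685826), 27, [(array([0.41, 0.12, 0.5 ]), -22)], array([2.19, 0.22, 0.84, 0.07, 0.83, 0.01, 0.  ]))
(np.float64(-0.6222514458230918), array([ 0.43247303,  0.03016981, -0.90114198]), np.float64(0.1037250270392078), 24, [(array([0.42, 0.09, 0.39]), -16)], array([2.2 , 0.27, 0.84, 0.07, 0.83, 0.  , 0.01]))
```

View pics/cF.png

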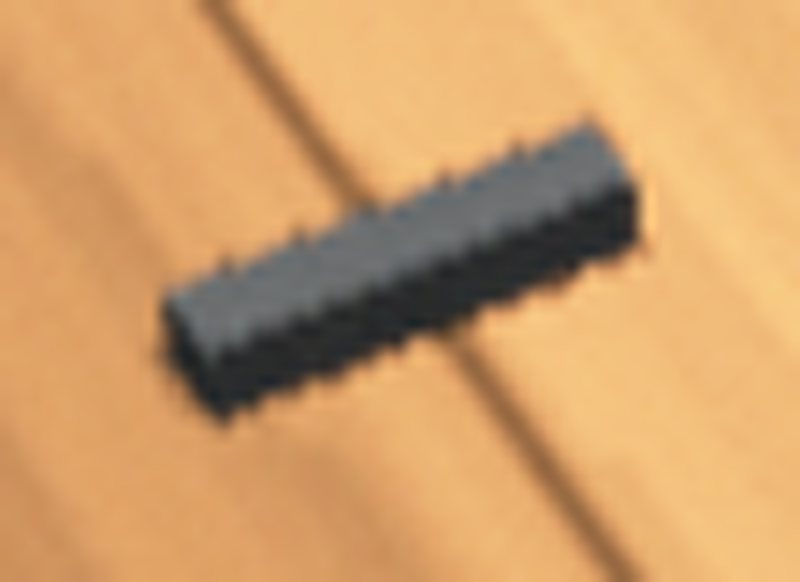

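View pics/cG.png

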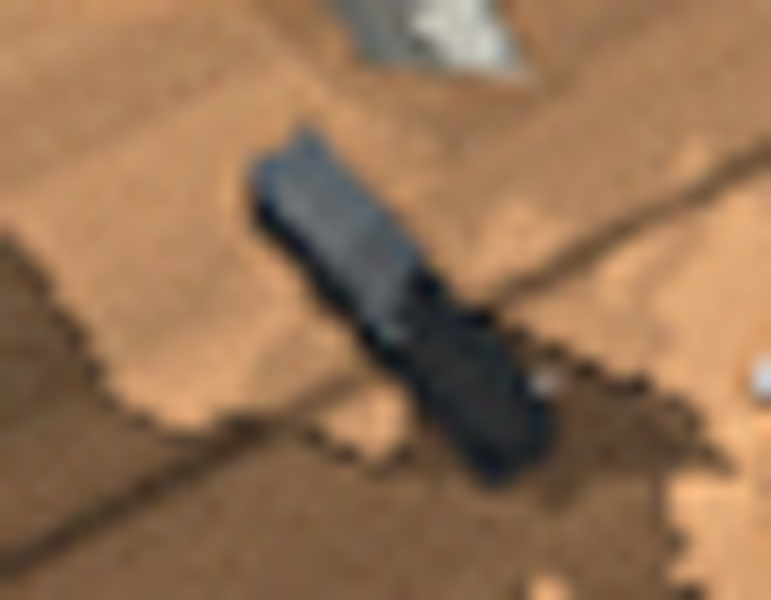

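```bash
cat > sim3.py <<'E'
from plan import *
from cell import arm
q=np.array(arm.observe()['joints'])
for X in (.45,.55):
    qs=[q]
    for p,y in [([.45,0,.42],105),([X,0,.5],180)]:
        n=nrows(qs[-1],p,y);qs+=seg(qs[-1],p,y,n)[1:];mm,m,pp,M=score(qs);print(p,n,qs[-1].round(2),m.round(2),pp.round(3),M[:,2].round(3))
    for i in range(24):
        qs.append(run2(qs[-1],[[1,0,0,.08,0]],n=1,fix=True,lam=.02))
        if i%3==2: mm,m,pp,M=score(qs);print(i+1,qs[-1].round(2),pp.round(3),M[:,2].round(3),M[:,1].round(3))
E
python3 sim3.py
```

```text
[0.45, 0, 0.42] 12 [-0.24  0.18  0.59  1.65 -0.55  1.64  0.68] [2.21 0.43 0.71 0.39 0.7  0.36 2.06] [ 0.45 -0.    0.42] [-0.096  0.497 -0.862]
[0.45, 0, 0.5] 12 [ 0.26  0.39 -0.39  1.29 -0.09  1.99  1.14] [2.21 0.43 0.71 0.39 0.7  0.01 1.52] [0.442 0.005 0.45 ] [-0.498  0.16  -0.852]
3 [ 0.36  0.34 -0.56  1.31 -0.09  1.99  1.07] [0.418 0.021 0.473] [-0.474  0.166 -0.865] [0.277 0.96  0.033]
6 [ 0.51  0.33 -0.79  1.32 -0.08  1.99  0.97] [0.396 0.04  0.494] [-0.45   0.175 -0.876] [0.284 0.958 0.045]
9 [ 0.65  0.33 -1.04  1.32 -0.07  1.99  0.86] [0.378 0.062 0.515] [-0.427  0.187 -0.885] [0.292 0.955 0.061]
12 [ 0.73  0.31 -1.18  1.31 -0.09  1.99  0.78] [0.361 0.086 0.538] [-0.402  0.203 -0.893] [0.301 0.95  0.081]
15 [ 0.71  0.27 -1.18  1.29 -0.14  1.99  0.75] [0.35  0.112 0.557] [-0.38   0.218 -0.899] [0.309 0.946 0.098]
18 [ 0.67  0.25 -1.18  1.26 -0.18  1.99  0.7 ] [0.343 0.14  0.577] [-0.36   0.233 -0.903] [0.316 0.941 0.117]
21 [ 0.62  0.23 -1.18  1.22 -0.21  1.99  0.63] [0.338 0.169 0.598] [-0.34   0.25  -0.907] [0.324 0.936 0.137]
24 [ 0.56  0.23 -1.18  1.17 -0.23  1.99  0.56] [
[... 523 characters left out ...]
-0.451  0.175 -0.875] [0.311 0.95  0.03 ]
9 [ 0.44  0.35 -0.77  1.25 -0.09  2.    0.89] [0.423 0.059 0.504] [-0.426  0.185 -0.885] [0.318 0.947 0.045]
12 [ 0.56  0.35 -0.99  1.25 -0.08  2.    0.79] [0.401 0.079 0.527] [-0.402  0.199 -0.894] [0.327 0.943 0.062]
15 [ 0.67  0.34 -1.19  1.24 -0.08  2.    0.69] [0.381 0.102 0.552] [-0.376  0.217 -0.901] [0.336 0.938 0.085]
18 [ 0.66  0.3  -1.19  1.22 -0.13  2.    0.66] [0.366 0.126 0.574] [-0.354  0.233 -0.906] [0.344 0.933 0.105]
21 [ 0.63  0.27 -1.19  1.2  -0.17  2.    0.61] [0.355 0.153 0.595] [-0.333  0.25  -0.909] [0.352 0.927 0.126]
24 [ 0.59  0.25 -1.19  1.16 -0.2   2.    0.55] [0.347 0.181 0.617] [-0.312  0.268 -0.911] [0.36  0.921 0.148]
```

```bash
cat > sim3.py <<'E'
from plan import *
from cell import arm
q=np.array(arm.observe()['joints'])
base=[q]
for p,y in [([.45,0,.35],105),([.42,0,.27],180)]:
    n=nrows(base[-1],p,y);base+=seg(base[-1],p,y,n)[1:];mm,m,pp,M=score(base);print(p,n,base[-1].round(2),m.round(2),pp.round(3),M[:,2].round(3))
for d in ([0,.08],[.06,.06],[.09,0],[.09,-.03],[.05,.08]):
    print(d);qs=list(base)
    for i in range(32):
        qs.append(run2(qs[-1],[[1,d[0],0,d[1],0]],n=1,fix=True,lam=.02))
        if i%8==7: mm,m,pp,M=score(qs);print(i+1,qs[-1].round(2),pp.round(3),M[:,2].round(3),M[:,1].round(3))
E
python3 sim3.py
```

```text
[0.45, 0, 0.35] 12 [-0.2   0.22  0.55  1.78 -0.56  1.5   0.76] [2.21 0.44 0.73 0.39 0.65 0.42 1.98] [ 0.45 -0.    0.35] [-0.092  0.497 -0.863]
[0.42, 0, 0.27] 12 [-0.27  0.42  0.29  1.68 -0.14  1.59  1.64] [2.21 0.44 0.73 0.39 0.65 0.37 1.1 ] [ 0.42 -0.    0.27] [-0.504  0.036 -0.863]
[0, 0.08]
8 [-0.19  0.25  0.15  1.45 -0.1   1.94  1.54] [0.397 0.004 0.447] [-0.48   0.037 -0.877] [0.    0.999 0.042]
16 [-0.19  0.13  0.1   1.49 -0.1   1.94  1.47] [0.355 0.017 0.482] [-0.413  0.043 -0.91 ] [0.002 0.999 0.046]
24 [-0.15  0.05  0.    1.49 -0.11  1.94  1.4 ] [0.334 0.038 0.511] [-0.345  0.054 -0.937] [0.006 0.998 0.055]
32 [-0.42 -0.02  0.2   1.47 -0.13  1.94  1.31] [0.324 0.066 0.54 ] [-0.274  0.071 -0.959] [0.011 0.997 0.07 ]
[0.06, 0.06]
8 [-0.16  0.57  0.21  1.09 -0.14  1.98  1.6 ] [0.562 0.003 0.395] [-0.471  0.036 -0.881] [-0.001  0.999  0.042]
16 [-0.16  0.59  0.21  0.93 -0.16  1.98  1.58] [0.616 0.01  0.431] [-0.342  0.047 -0.938] [0.    0.999 0.051]
24 [-0.15  0.62  0.21  0.76 -0.19  1.98  1.56] [0.671 0.018 0.466] [-0.209  0.058 -0.976] [0.001 0.998 0.059]
32 [-0.11  0.68  0.1
[... 767 characters left out ...]
[0.004 0.999 0.042]
24 [-0.2   1.49  1.26  0.4  -1.22  1.96  1.77] [ 0.82   0.005 -0.008] [-0.422  0.041 -0.906] [0.005 0.999 0.043]
32 [-0.2   1.49  1.26  0.4  -1.22  1.96  1.77] [ 0.821  0.004 -0.007] [-0.421  0.042 -0.906] [0.005 0.999 0.044]
[0.05, 0.08]
8 [-0.09  0.47  0.05  1.2  -0.09  1.95  1.53] [0.518 0.004 0.412] [-0.46   0.038 -0.887] [-0.001  0.999  0.043]
16 [-0.08  0.46  0.01  1.07 -0.08  1.95  1.5 ] [0.558 0.015 0.457] [-0.332  0.051 -0.942] [0.002 0.999 0.053]
24 [-0.08  0.46 -0.    0.92 -0.09  1.95  1.47] [0.6   0.026 0.505] [-0.194  0.067 -0.979] [0.005 0.998 0.068]
32 [-0.08  0.48  0.    0.76 -0.1   1.95  1.45] [0.644 0.036 0.556] [-0.049  0.086 -0.995] [0.008 0.996 0.086]
```

```bash
python3 -m crank '[[0.75,-0.016,0,0.015,0.106],[0.75,-0.016,0,0.015,0.106],[0.75,-0.016,0,0.015,0.106],[0.75,-0.016,0,0.015,0.106],[0.75,-0.016,0,0.015,0.106],[0.75,-0.016,0,0.015,0.106],[0.75,-0.016,0,0.015,0.106],[0.75,-0.016,0,0.015,0.106]]'
python3 st.py
python3 -m crank '[[0.75,-0.016,0,0.015,0.106],[0.75,-0.016,0,0.015,0.106],[0.75,-0.016,0,0.015,0.106],[0.75,-0.016,0,0.015,0.106],[0.75,-0.006,0,-0.017,0.104],[0.75,-0.006,0,-0.017,0.104],[0.75,-0.006,0,-0.017,0.104],[0.75,-0.006,0,-0.017,0.104]]'
python3 st.py
```

```text
clock: 19.72
position: [0.4746, 0.0001, 0.3265]
ee_rot: [-2.122, -1.783, -0.611]
force: [0.6, -0.2, 0.1]
width: 0.749
t 19.72 q [-0.238  0.133  0.577  1.931 -0.642  1.225  0.427] p [4.746e-01 1.000e-04 3.265e-01] F [ 0.6 -0.2  0.1] w 0.749
z [ 0.127  0.488 -0.864] y [ 0.982 -0.183  0.041]
clock: 20.38
position: [0.4399, 0.0004, 0.3223]
ee_rot: [-1.113, -2.415, -0.354]
force: [0.5, -0.5, -0.7]
width: 0.751
t 20.38 q [-0.181  0.319  0.46   1.712 -0.453  1.588  1.092] p [4.399e-01 4.000e-04 3.223e-01] F [ 0.5 -0.5 -0.7] w 0.751
z [-0.295  0.409 -0.864] y [0.767 0.641 0.042]
```

```bash
python3 -m crank '[[0.75,-0.004,0,-0.017,0.106],[0.75,-0.004,0,-0.017,0.106],[0.75,-0.004,0,-0.017,0.106],[0.75,-0.004,0,-0.017,0.106],[0.75,-0.004,0,-0.017,0.106],[0.75,-0.004,0,-0.017,0.106],[0.75,-0.004,0,-0.01,0.106],[0.75,-0.004,0,0,0.106]]'
python3 st.py
python3 -m crank '[[0.75,0.06,0,0.06,0],[0.75,0.06,0,0.06,0],[0.75,0.06,0,0.06,0],[0.75,0.06,0,0.06,0],[0.75,0.06,0,0.06,0],[0.75,0.06,0,0.06,0],[0.75,0.06,0,0.06,0],[0.75,0.06,0,0.06,0]]'
python3 st.py
```

```text
clock: 21.05
position: [0.4266, 0.0009, 0.2768]
ee_rot: [0.033, -2.613, -0.051]
force: [0.2, -0.4, -0.1]
width: 0.746
t 21.05 q [-0.261  0.417  0.268  1.661 -0.131  1.609  1.641] p [0.4266 0.0009 0.2768] F [ 0.2 -0.4 -0.1] w 0.746
z [-0.504  0.03  -0.863] y [-0.014  0.999  0.043]
clock: 21.72
position: [0.5831, 0.0037, 0.4127]
ee_rot: [0.03, -2.691, -0.06]
force: [0.6, 0.1, -0.4]
width: 0.75
t 21.72 q [-0.116  0.583  0.116  1.01  -0.114  2.001  1.564] p [0.5831 0.0037 0.4127] F [ 0.6  0.1 -0.4] w 0.75
z [-0.435  0.038 -0.9  ] y [-0.012  0.999  0.047]
```

```bash
python3 -m crank '[[0.75,0.06,0,0.06,0],[0.75,0.06,0,0.06,0],[0.75,0.06,0,0.06,0],[0.75,0.06,0,0.06,0],[0.75,0.06,0,0.06,0],[0.75,0.06,0,0.06,0],[0.75,0.06,0,0.06,0],[0.75,0.06,0,0.06,0]]'
python3 st.py
```

```text
clock: 22.38
position: [0.6719, 0.0078, 0.458]
ee_rot: [0.021, -2.901, -0.066]
force: [-0.2, 0.0, 1.2]
width: 0.748
t 22.38 q [-0.116  0.643  0.145  0.742 -0.14   2.001  1.553] p [0.6719 0.0078 0.458 ] F [-0.2  0.   1.2] w 0.748
z [-0.238  0.043 -0.97 ] y [-0.009  0.999  0.046]
```

```bash
python3 -m crank '[[0.75,0.06,0,0.06,0],[0.75,0.06,0,0.06,0],[0.75,0.06,0,0.06,0],[0.75,0.06,0,0.06,0],[0.75,0.06,0,0.06,0],[0.75,0.05,0,0.05,0],[0.75,-0.04,0,0,0],[0.75,-0.08,0,-0.05,0]]'
python3 st.py
```

```text
clock: 23.05
position: [0.6909, 0.0108, 0.4788]
ee_rot: [0.015, -3.056, -0.074]
force: [1.8, 0.1, 2.8]
width: 0.747
t 23.05 q [-0.143  0.569  0.182  0.804 -0.151  1.86   1.559] p [0.6909 0.0108 0.4788] F [1.8 0.1 2.8] w 0.747
z [-0.085  0.048 -0.995] y [-0.008  0.999  0.049]
```

```bash
python3 -m crank '[[0.6,-0.054,-0.001,-0.075,0],[0.6,-0.054,-0.001,-0.075,0],[0.6,-0.054,-0.001,-0.075,0],[0.6,-0.054,-0.001,-0.075,0],[0.6,-0.054,-0.001,-0.075,0],[0.6,-0.054,-0.001,-0.075,0.005],[0.6,-0.054,-0.001,-0.075,0.005],[0.6,-0.054,-0.001,-0.075,0.005]]'
python3 st.py
```

```text
clock: 23.72
position: [0.5142, 0.0075, 0.2387]
ee_rot: [0.038, -3.053, -0.074]
force: [0.8, 0.6, -0.2]
width: 0.597
t 23.72 q [-0.176  0.31   0.123  1.786 -0.099  1.135  1.584] p [0.5142 0.0075 0.2387] F [ 0.8  0.6 -0.2] w 0.597
z [-0.087  0.047 -0.995] y [-0.022  0.999  0.049]
```

```bash
python3 -m crank '[[0.6,-0.052,-0.001,-0.068,0],[0.6,-0.052,-0.001,-0.068,0],[0.6,-0.052,-0.001,-0.068,0],[0.6,-0.052,-0.001,-0.05,0],[0.6,0,0,0,0],[0.6,0,0,0,0],[0.6,0,0,0,0],[0.6,0,0,0,0]]'
python3 st.py;  python3 - <<'E'
from h import *
snap('wrist','w11'); a=snap('side','s11'); b=snap('scene','sc11')
cv2.imwrite('pics/c11.png',np.hstack([cv2.resize(a[200:290,215:305,::-1],(400,400)),cv2.resize(b[170:240,215:285,::-1],(400,400))]))
E
```

```text
clock: 24.38
position: [0.4341, 0.0053, 0.1398]
ee_rot: [0.036, -3.056, -0.072]
force: [0.3, 0.2, 0.2]
width: 0.606
t 24.38 q [-0.171  0.305  0.099  2.088 -0.111  0.834  1.596] p [0.4341 0.0053 0.1398] F [0.3 0.2 0.2] w 0.606
z [-0.085  0.046 -0.995] y [-0.021  0.999  0.048]
```

View pics/w11.png

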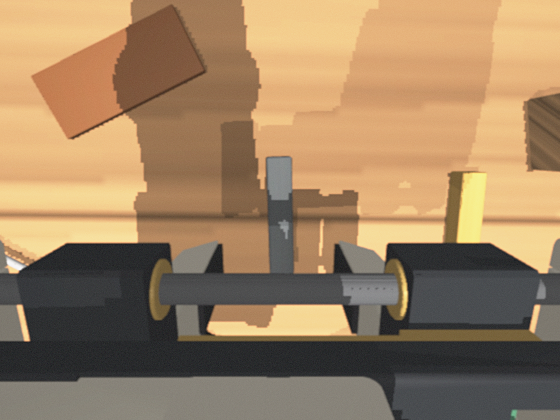

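View pics/c11.png

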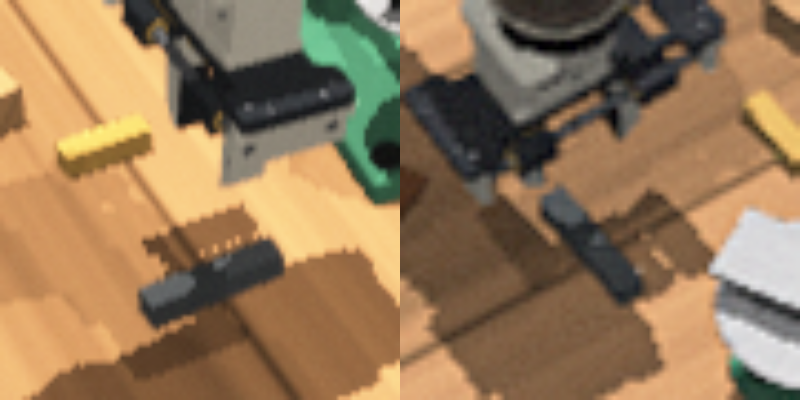

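```bash
python3 - <<'E'
from h import *
a,b=onz('w11',266,157,.02),onz('w11',292,157,.02);c,d=onz('w11',269,245,.02),onz('w11',293,245,.02)
print(a,b,c,d);m1,m2=(a+b)/2,(c+d)/2;e=m2-m1;print(m1,m2,np.degrees(np.arctan2(e[1],e[0]))); u=e/np.linalg.norm(e);print('centre',m1+.048*u)
E
```

```text
[0.38190359 0.00071089 0.02      ] [0.3814969  0.02070947 0.02      ] [0.45169953 0.00418541 0.02      ] [0.45155515 0.02352273 0.02      ]
[0.38170024 0.01071018 0.02      ] [0.45162734 0.01385407 0.02      ] 2.574257179533263
centre [0.4296518  0.01286606 0.02      ]
```

```bash
python3 -m crank '[[0.6,-0.002,0.002,-0.05,0],[0.6,-0.002,0.002,-0.06,0],[0.6,-0.002,0.002,-0.06,0],[0.6,-0.002,0.002,-0.05,0.005],[0.6,0,0.002,-0.03,0.005],[0.6,0,0,-0.02,0],[0.6,0,0,0,0],[0.6,0,0,0,0]]'
python3 st.py
```

```text
clock: 25.2
position: [0.4295, 0.009, 0.0315]
ee_rot: [0.051, -3.054, -0.07]
force: [-0.6, -0.3, 1.0]
width: 0.598
t 25.2 q [-0.147  0.49   0.06   2.183 -0.153  0.558  1.644] p [0.4295 0.009  0.0315] F [-0.6 -0.3  1. ] w 0.598
z [-0.087  0.045 -0.995] y [-0.031  0.998  0.047]
```

```bash
python3 -m crank '[[0.6,0,0,-0.012,0],[0.6,0,0,-0.012,0],[0.6,0,0,0,0],[0,0,0,0,0],[0,0,0,0,0],[0,0,0,0,0],[0,0,0,0,0],[0,0,0,0,0]]' 40
python3 st.py
python3 -m crank '[[0,0,0,0,0],[0,0,0,0,0],[0,0,0,0,0],[0,0,0,0,0],[0,0,0,0.01,0],[0,0,0,0.02,0],[0,0,0,0.03,0],[0,0,0,0.03,0]]'
python3 st.py
```

```text
clock: 25.87
position: [0.4291, 0.009, 0.0218]
ee_rot: [0.051, -3.054, -0.071]
force: [-1.2, 5.4, 4.6]
width: 0.286
t 25.87 q [-0.144  0.509  0.055  2.188 -0.157  0.533  1.648] p [0.4291 0.009  0.0218] F [-1.2  5.4  4.6] w 0.286
z [-0.087  0.045 -0.995] y [-0.031  0.998  0.048]
clock: 26.53
position: [0.4285, 0.0086, 0.0582]
ee_rot: [0.05, -3.053, -0.07]
force: [0.5, 0.3, -2.6]
width: 0.213
t 26.53 q [-0.157  0.439  0.072  2.168 -0.141  0.625  1.632] p [0.4285 0.0086 0.0582] F [ 0.5  0.3 -2.6] w 0.213
z [-0.088  0.044 -0.995] y [-0.031  0.998  0.047]
```

```bash
python3 n2.py '[[[0.43,0.009,0.27],182],[[0.63,0.055,0.27],208],[[0.63,0.055,0.16],208]]'
python3 -m crank '[[0,0,0,0.05,0],[0,0,0,0.08,0],[0,0,0,0.08,0],[0,0,0,0.08,0],[0,0,0,0.08,0],[0,0,0,0.08,0],[0,0.02,0.005,0.07,0.02],[0,0.04,0.01,0.03,0.04]]'
python3 st.py
```

```text
[0.43, 0.009, 0.27] 182 rows 6 q [-0.2   0.14  0.12  1.92 -0.07  1.16  1.56] m [2.42 0.58 1.2  0.4  1.18 0.51 1.11] [ 0.087  0.047 -0.995]
[0.63, 0.055, 0.27] 208 rows 6 q [-0.19  0.49  0.06  1.42 -0.04  1.33  1.93] m [2.42 0.58 1.2  0.4  1.18 0.51 0.81] [ 0.087  0.047 -0.995]
[0.63, 0.055, 0.16] 208 rows 4 q [-0.19  0.58  0.05  1.56 -0.05  1.11  1.94] m [2.42 0.58 1.2  0.4  1.18 0.51 0.8 ] [ 0.087  0.047 -0.995]
clock: 27.2
position: [0.4527, 0.014, 0.282]
ee_rot: [0.146, -3.053, -0.066]
force: [1.5, -0.2, -2.6]
width: 0.217
t 27.2 q [-0.205  0.168  0.11   1.859 -0.071  1.198  1.599] p [0.4527 0.014  0.282 ] F [ 1.5 -0.2 -2.6] w 0.217
z [-0.086  0.039 -0.996] y [-0.093  0.995  0.047]
```

```bash
python3 -m crank '[[0,0.05,0.012,0,0.056],[0,0.07,0.016,-0.008,0.056],[0,0.07,0.016,-0.008,0.056],[0,0.07,0.016,-0.008,0.056],[0,0.07,0.016,-0.008,0.056],[0,0.06,0.014,-0.008,0.056],[0,0.05,0.012,-0.008,0.054],[0,0,0,0,0]]'
python3 st.py;  python3 - <<'E'
from h import *
snap('wrist','w12'); a=snap('side','s12'); b=snap('scene','sc12')
cv2.imwrite('pics/c12.png',np.hstack([cv2.resize(a[120:230,240:350,::-1],(400,400)),cv2.resize(b[160:260,250:350,::-1],(400,400))]))
E
```

```text
clock: 27.87
position: [0.6311, 0.0568, 0.2568]
ee_rot: [0.767, -2.947, -0.037]
force: [-0.2, 0.3, -2.6]
width: 0.216
t 27.87 q [-0.198  0.498  0.051  1.441 -0.04   1.301  1.941] p [0.6311 0.0568 0.2568] F [-0.2  0.3 -2.6] w 0.216
z [-0.099 -0.001 -0.995] y [-0.485  0.873  0.048]
```

View pics/w12.png

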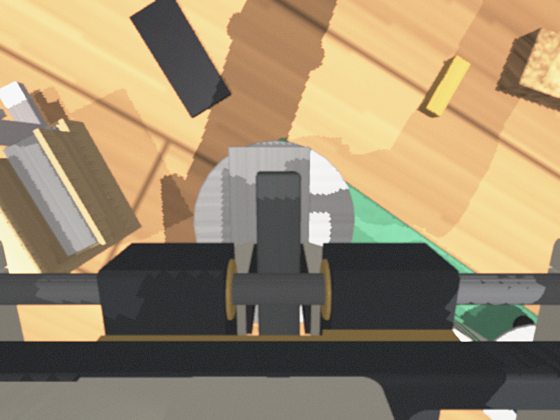

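View pics/c12.png

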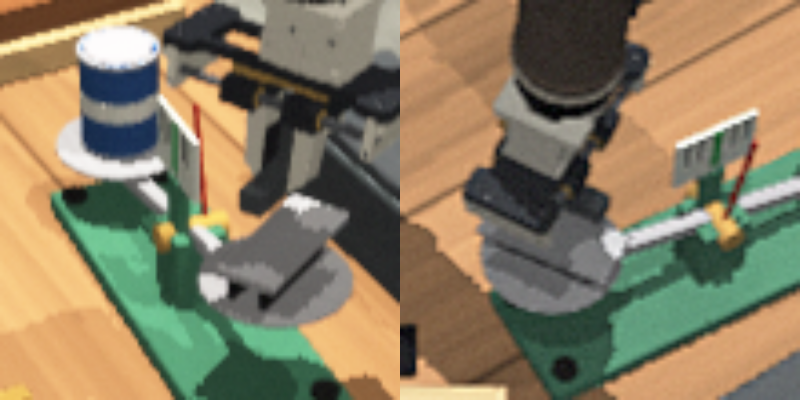

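```bash
python3 -m crank '[[0,0,0,-0.02,0],[0,0,0,-0.025,0],[0,0,0,-0.025,0],[0,0,0,-0.02,0],[0,0,0,-0.012,0],[0,0,0,-0.008,0],[0,0,0,-0.008,0],[0,0,0,-0.008,0]]'
python3 st.py
python3 -m crank '[[0,0,0,-0.008,0],[0,0,0,-0.008,0],[0,0,0,-0.008,0],[0,0,0,-0.008,0],[0,0,0,-0.008,0],[0,0,0,-0.008,0],[0,0,0,-0.008,0],[0,0,0,-0.008,0]]'
python3 st.py;  python3 - <<'E'
from h import *
a=snap('side','s13'); b=snap('scene','sc13')
cv2.imwrite('pics/c13.png',np.hstack([cv2.resize(a[120:230,240:350,::-1],(400,400)),cv2.resize(b[160:260,250:350,::-1],(400,400))]))
E
```

```text
clock: 28.68
position: [0.6292, 0.0558, 0.208]
ee_rot: [0.761, -2.95, -0.037]
force: [-0.1, 0.0, -3.0]
width: 0.213
t 28.68 q [-0.194  0.53   0.047  1.512 -0.042  1.197  1.94 ] p [0.6292 0.0558 0.208 ] F [-0.1  0.  -3. ] w 0.213
z [-0.098  0.    -0.995] y [-0.481  0.875  0.047]
clock: 29.35
position: [0.6293, 0.0559, 0.1823]
ee_rot: [0.761, -2.95, -0.037]
force: [1.1, -0.1, -0.2]
width: 0.218
t 29.35 q [-0.193  0.552  0.044  1.541 -0.042  1.146  1.941] p [0.6293 0.0559 0.1823] F [ 1.1 -0.1 -0.2] w 0.218
z [-0.097  0.    -0.995] y [-0.481  0.875  0.047]
```

View pics/c13.png

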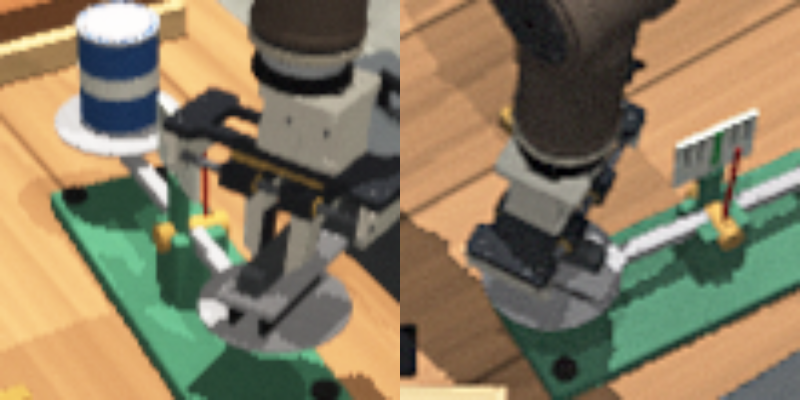

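```bash
python3 -m crank '[[0,0,0,-0.005,0],[0,0,0,-0.005,0],[0,0,0,-0.005,0],[0,0,0,-0.005,0],[0,0,0,-0.005,0],[0,0,0,0,0],[0,0,0,0,0],[0,0,0,0,0]]'
python3 st.py;  python3 - <<'E'
from h import *
b=snap('scene','sc14')
cv2.imwrite('pics/c14.png',cv2.resize(b[160:260,250:350,::-1],(600,600),interpolation=cv2.INTER_CUBIC))
E
```

```text
clock: 30.12
position: [0.6289, 0.0558, 0.1724]
ee_rot: [0.761, -2.949, -0.037]
force: [-2.1, 0.2, 1.0]
width: 0.216
t 30.12 q [-0.192  0.561  0.043  1.552 -0.042  1.127  1.942] p [0.6289 0.0558 0.1724] F [-2.1  0.2  1. ] w 0.216
z [-0.098 -0.    -0.995] y [-0.481  0.875  0.048]
```

View pics/c14.png

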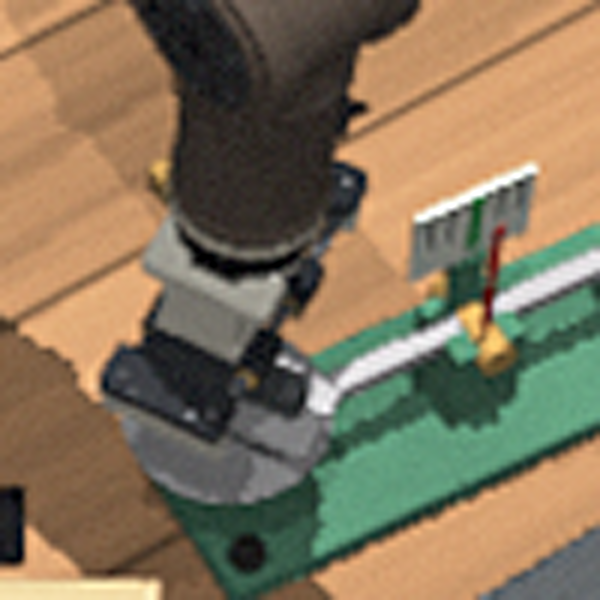

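```bash
python3 -m crank '[[0.35,0,0,0,0],[0.4,0,0,0,0],[0.45,0,0,0,0],[0.45,0,0,0,0],[0.45,0,0,0,0],[0.45,0,0,0,0],[0.45,0,0,0,0],[0.45,0,0,0,0]]' 10
python3 st.py;  python3 - <<'E'
from h import *
snap('wrist','w15')
E
```

```text
clock: 30.83
position: [0.6291, 0.0558, 0.1725]
ee_rot: [0.761, -2.95, -0.037]
force: [0.0, 0.6, -0.1]
width: 0.446
t 30.83 q [-0.192  0.561  0.043  1.552 -0.042  1.126  1.941] p [0.6291 0.0558 0.1725] F [ 0.   0.6 -0.1] w 0.446
z [-0.098  0.    -0.995] y [-0.481  0.875  0.047]
```

View pics/w15.png

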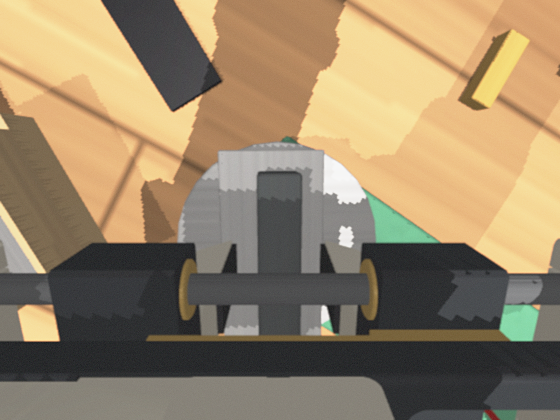

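```bash
python3 -m crank '[[0.45,0,0,0.02,0],[0.45,0,0,0.04,0],[0.45,0,0,0.06,0],[0.45,0,0,0.07,0],[0.45,-0.04,-0.02,0.07,0],[0.45,-0.08,-0.04,0.02,0],[0.45,-0.08,-0.05,0,0],[0.45,-0.08,-0.05,0,0]]'
python3 -m crank '[[0.45,-0.08,-0.05,0,0],[0.45,-0.06,-0.05,0,0],[0.45,0,0,0,0],[0.45,0,0,0,0],[0.45,0,0,0,0],[0.45,0,0,0,0],[0.45,0,0,0,0],[0.45,0,0,0,0]]'
python3 st.py;  python3 - <<'E'
from h import *
a=snap('side','s16'); b=snap('scene','sc16')
cv2.imwrite('pics/c16.png',np.hstack([cv2.resize(a[120:230,240:350,::-1],(400,400),interpolation=cv2.INTER_CUBIC),cv2.resize(b[170:260,255:345,::-1],(400,400),interpolation=cv2.INTER_CUBIC)]))
E
```

```text
clock: 31.55
position: [0.5163, -0.0085, 0.2858]
ee_rot: [0.763, -2.952, -0.037]
force: [0.5, -0.7, 0.0]
width: 0.45
clock: 32.22
position: [0.4616, -0.0476, 0.2842]
ee_rot: [0.763, -2.949, -0.037]
force: [-0.4, 0.4, -1.1]
width: 0.447
t 32.22 q [-0.074  0.194  0.074  1.821 -0.015  1.226  2.082] p [ 0.4616 -0.0476  0.2842] F [-0.4  0.4 -1.1] w 0.447
z [-0.098 -0.    -0.995] y [-0.482  0.875  0.048]
```

View pics/c16.png

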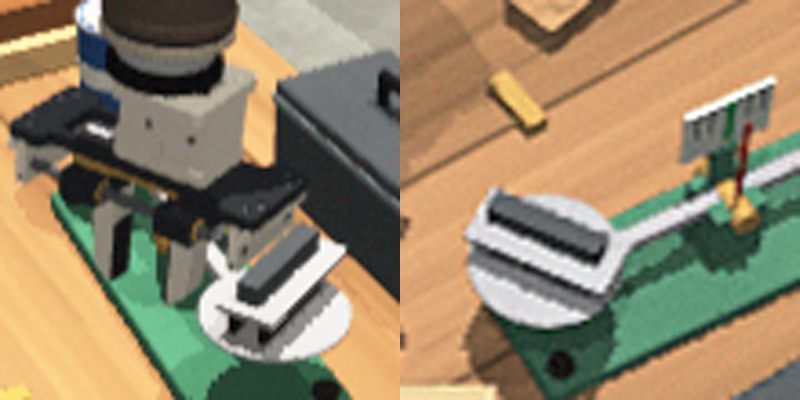

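View pics/sc16.png

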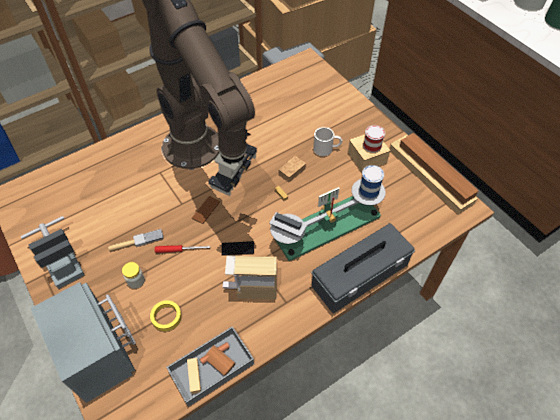

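```bash
python3 - <<'E'
from h import *
a,_,_=ld('s16');b,_,_=ld('sc16')
cv2.imwrite('pics/d1.png',cv2.resize(a[175:225,290:345],(660,600),interpolation=cv2.INTER_CUBIC))
cv2.imwrite('pics/d2.png',cv2.resize(b[180:245,265:345],(738,600),interpolation=cv2.INTER_CUBIC))
E
```

```text
(no output)
```

View pics/d1.png

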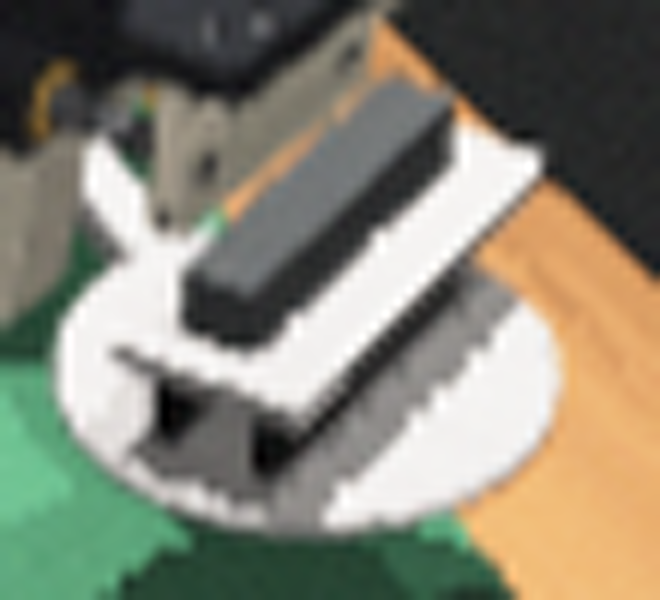

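View pics/d2.png

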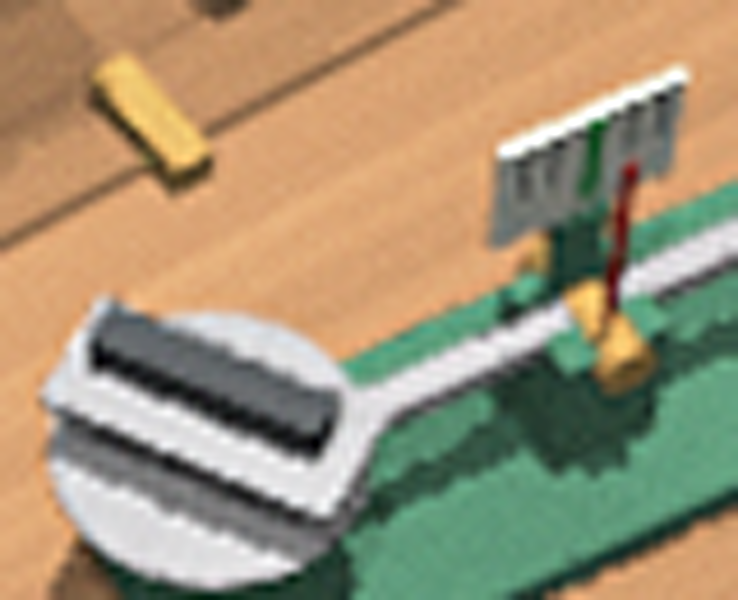

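```bash
python3 - <<'E'
from h import *
A=lambda u,v:('sc16',265+u/9.225,180+v/9.225)
B=lambda u,v:('s16',290+u/12,175+v/12)
r=[]
for n,a,b in [('near +y',(106,300),(116,349)),('near -y',(44,402),(300,411)),('far -y',(334,518),(542,160))]:
    x,e=tri(A(*a),B(*b));print(n,x.round(4),round(e,4));r.append(x)
print('mid',((r[0]+r[2])/2).round(4))
x,e=tri(A(205,450-2),B(309,392));print('pan c',x.round(4),e)
# bar top corners
for a,b in [((113,308),(190,265)),((340,405),(455,98))]:
    x,e=tri(A(*a),B(*b));print('bar',x.round(4),round(e,4))
# pointer: plane of beam swing contains beam dir (0.1,.995,0) & z through pivot ; pointer base/tip on vertical plane through face centre offset
c=np.array([.647,.226]); bd=np.array([.0993,.995]); nrm=np.array([bd[1],-bd[0]])
for off in (0,.015,.03,.045):
  for f,S,base,tip in [('sc16',A,(610,300),(630,168)),('sc10',lambda u,v:('sc10',255+(u-400)/4.444,170+v/4.444),(742,200),(771,117))]:
    q=[]
    for p in (base,tip):
        o,d=ray(*S(*p)); t=((c+off*nrm-o[:2])@nrm)/(d[:2]@nrm); w=o+t*d; q.append(((w[:2]-c)@bd,w[2]))
    q=np.array(q);e=q[1]-q[0];print(off,f,q.round(3).tolist(),'angle',np.arctan2(e[0],e[1]).round(3))
E
```

```text
near +y [0.5717 0.0477 0.1466] 0.0004
near -y [0.597  0.0034 0.1477] 0.0008
far -y [0.6998 0.0628 0.1479] 0.0
mid [0.6357 0.0553 0.1473]
pan c [0.6286 0.0542 0.1093] 0.0013117634793044736
bar [0.5882 0.0404 0.1691] 0.0008
bar [0.6771 0.0777 0.1705] 0.0068
0 sc16 [[0.009, 0.087], [0.01, 0.175]] angle 0.007
0 sc10 [[0.015, 0.068], [0.032, 0.172]] angle 0.16
0.015 sc16 [[-0.002, 0.114], [-0.002, 0.2]] angle 0.007
0.015 sc10 [[0.003, 0.095], [0.019, 0.197]] angle 0.16
0.03 sc16 [[-0.014, 0.141], [-0.014, 0.226]] angle 0.007
0.03 sc10 [[-0.009, 0.122], [0.007, 0.223]] angle 0.16
0.045 sc16 [[-0.026, 0.168], [-0.025, 0.251]] angle 0.007
0.045 sc10 [[-0.021, 0.15], [-0.005, 0.248]] angle 0.16
```

```bash
python3 -m crank '[[0.45,0,0,0,0],[0.45,0,0,0,0],[0.45,0,0,0,0],[0.45,0,0,0,0],[0.45,0,0,0,0],[0.45,0,0,0,0],[0.45,0,0,0,0],[0.45,0,0,0,0]]' >/dev/null
python3 -m crank '[[0.45,0,0,0,0],[0.45,0,0,0,0],[0.45,0,0,0,0],[0.45,0,0,0,0],[0.45,0,0,0,0],[0.45,0,0,0,0],[0.45,0,0,0,0],[0.45,0,0,0,0]]' | head -1
python3 - <<'E'
from h import *
b=snap('scene','sc17'); c=snap('scene','sc18')
a=ld('sc16')[0][:,:,::-1]
for x,y in ((a,b),(b,c)): print(np.abs(x[175:250,265:345].astype(int)-y[175:250,265:345]).max(axis=2).__gt__(60).sum())
E
```

```text
clock: 33.65
0
0
```

No change between pictures: the beam is at rest. Handing in.

```bash
python3 -c "
from cell import arm
print(arm.sign_off())"
```

```text
the job is handed in; nothing more can be done
None
```

I weighed the blue tin, and the beam came level with the bottom plate and the long dark bar on the weights pan. I handed the job in at about 33.7 s of the 64 s allowed.

- **Gripper lean:** The moves offer no tilt command. I drove joint 6 into its upper limit, which leaned the gripper about 30°, and the lean stayed in the commanded pose. I took most of it out the same way before picking up the bar.
- **Plate:** I drew it about 110 mm out of the magazine and laid it flat on the rails. After letting go, its top stood at 183 mm, so the beam was still about 0.2 rad off. That called for another 0.3 kg, the long dark bar.
- **Bar:** I lowered it with the pan until the beam was near level, then let go and backed away.

The last checks, from two camera views:

| Check | Measured |
|---|---|
| Plate centre to rails' centre | about 6 mm |
| Bar centre to pan's middle | a few millimetres |
| Beam angle from plate height | about −0.01 rad |
| Beam angle from pointer | about +0.01 rad |

- **At rest:** Pictures taken about 1.4 s apart showed no change around the balance.
- **Disagreements:** The two beam readings differ in sign but are both well inside the 0.03 limit. With the plate alone the pointer had read 0.16 rad against about 0.2 from the plate's height. One bar corner's two rays missed each other by 7 mm.
- **Not measured:** I saw nothing displaced in the last scene picture, but I did not measure the tins, the other plates or the bystanders.

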